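# Gauge the drilling blocks

## Task

Take the pin gauge out of its stand and try it gently in the steel bushes of the three wooden drilling blocks on the plywood board until you find the one block whose bush lets the pin in all the way; leave the gauge standing in that block, fully home, with the block upright on the board about where it was. Set the other two blocks upright and flat, side by side in the grey tray. Never press the gauge hard onto a block, and leave the glue bottle, the nail cup and the hammer where they are.

Things in the scene. Friction and masses are not known exactly. Their poses are not given: they have to be found in the camera images.
- block_a: Drilling block A, one of three look-alikes: loose pale wood, 70 (its x) x 48 (its y) x 36 mm high. Origin: centre of its underside, z up. A round steel bush, 28 mm across, stands loose but upright in a recess on the block's axis (within 0.5 mm); its flat top is 38 mm above the block's underside, its bore 32 mm deep. Block with bush: about 0.22 kg.
- block_b: Drilling block B, one of three look-alikes: loose pale wood, 70 (its x) x 48 (its y) x 36 mm high. Origin: centre of its underside, z up. A round steel bush, 28 mm across, stands loose but upright in a recess on the block's axis (within 0.5 mm); its flat top is 38 mm above the block's underside, its bore 32 mm deep. In one of the three blocks the bore is 13 mm, in the other two 8.4 mm.
- block_c: Drilling block C, one of three look-alikes: loose pale wood, 70 (its x) x 48 (its y) x 36 mm high. Origin: centre of its underside, z up. A round steel bush, 28 mm across, stands loose but upright in a recess on the block's axis (within 0.5 mm); its flat top is 38 mm above the block's underside, its bore 32 mm deep. Which block has the wide bore changes each time and is not told.
- gauge: Loose steel pin gauge, round all about its z axis, 70 mm long, 0.15 kg, at the start upright in its stand. Origin: centre of the pin's bottom end. From the bottom up: pin 12 mm diameter, 25 mm long, with a 1.5 mm chamfer at its foot; flat collar 30 mm diameter, 25 to 30 mm above the origin; handle 22 mm diameter, 30 to 70 mm above the origin.
- gauge_collar (a point): Centre of the underside of the gauge's collar, 25 mm above the pin's bottom end. With the gauge fully home the collar lies on the bush, 38 mm above the underside of the block; the pin enters only a 13 mm bore and stops on the top face of a 8.4 mm one.
- stand: Fixed dark-wood gauge stand, 50 x 50 x 40 mm high, with a 15 mm hole 30 mm deep at the middle of its top; the gauge stands in it on its collar, its pin hanging free (bottom end 15 mm above the bench). Origin: centre of the underside.
- tray: Fixed grey open tray on the bench for the rejected blocks, outside 210 (its x) x 160 (its y) mm, walls 5 mm thick and 18 mm high, floor 5 mm thick. Origin: centre of the underside, z up. There is room for two blocks side by side along its x.
- board: Fixed plywood bench board, 175 (its x) x 430 (its y) x 6 mm thick, lying on the bench top (height 0); the three blocks stand on it, so their undersides are at height 6 mm. Origin: centre of its underside. A block that the gauge presses onto it with more than 60 N counts as damaged.
- glue: Bystander: white glue bottle, 60 mm diameter, 170 mm high, upright, loose. Origin: centre of the underside.
- nail_cup: Bystander: blue plastic cup of nails, 64 mm diameter, 42 mm high, loose. Origin: centre of the underside.
- hammer: Bystander: hammer lying on the bench along its own x, loose.
Not all that is in view belongs to the job. Leave any orange or purple look-alike of the block_b alone.

How it is judged (in metres and radians):
On the way:
1. the gauge is drawn up out of its stand (z of gauge in the frame of stand above 0.045 m), for 0.1 s.
At the end, for the whole second after the job is handed in: Gauge upright (0.1 rad), at rest, home in one block (collar 34-41 mm above the block's underside, within 4 mm of its axis), that block upright on the board within 50 mm of its start; the other two flat, right way up, at rest on the tray floor, within 75 mm (x) and 60 mm (y) of its middle (((horizontal distance between gauge_collar and block_a below 0.004 m and z of gauge_collar in the frame of block_a between 0.034 and 0.041 m and angle between each of gauge, block_b, block_c's own z axis and vertical below 0.1 rad and angle between block_a's own z axis and vertical below 0.08 rad and height (world z) of block_a below 0.01 m and distance of block_a from where it was at the start of the episode below 0.05 m and linear speed of each of gauge, block_b, block_c below 0.02 m/s and x of block_b in the frame of tray between -0.075 and 0.075 m and y of block_b in the frame of tray between -0.06 and 0.06 m and z of block_b in the frame of tray between 0.002 and 0.009 m and x of block_c in the frame of tray between -0.075 and 0.075 m and y of block_c in the frame of tray between -0.06 and 0.06 m and z of block_c in the frame of tray between 0.002 and 0.009 m) or (horizontal distance between gauge_collar and block_b below 0.004 m and z of gauge_collar in the frame of block_b between 0.034 and 0.041 m and angle between each of gauge, block_a, block_c's own z axis and vertical below 0.1 rad and angle between block_b's own z axis and vertical below 0.08 rad and height (world z) of block_b below 0.01 m and distance of block_b from where it was at the start of the episode below 0.05 m and linear speed of each of gauge, block_a, block_c below 0.02 m/s and x of block_a in the frame of tray between -0.075 and 0.075 m and y of block_a in the frame of tray between -0.06 and 0.06 m and z of block_a in the frame of tray between 0.002 and 0.009 m and x of block_c in the frame of tray between -0.075 and 0.075 m and y of block_c in the frame of tray between -0.06 and 0.06 m and z of block_c in the frame of tray between 0.002 and 0.009 m) or (horizontal distance between gauge_collar and block_c below 0.004 m and z of gauge_collar in the frame of block_c between 0.034 and 0.041 m and angle between each of gauge, block_a, block_b's own z axis and vertical below 0.1 rad and angle between block_c's own z axis and vertical below 0.08 rad and height (world z) of block_c below 0.01 m and distance of block_c from where it was at the start of the episode below 0.05 m and linear speed of each of gauge, block_a, block_b below 0.02 m/s and x of block_a in the frame of tray between -0.075 and 0.075 m and y of block_a in the frame of tray between -0.06 and 0.06 m and z of block_a in the frame of tray between 0.002 and 0.009 m and x of block_b in the frame of tray between -0.075 and 0.075 m and y of block_b in the frame of tray between -0.06 and 0.06 m and z of block_b in the frame of tray between 0.002 and 0.009 m))); the robot touches nothing.
It fails at once if a block is pressed onto the board with more than 60 N while the gauge is on or in it ((contact force between block_a and board above 60 N and horizontal distance between gauge and block_a below 0.02 m) or (contact force between block_b and board above 60 N and horizontal distance between gauge and block_b below 0.02 m) or (contact force between block_c and board above 60 N and horizontal distance between gauge and block_c below 0.02 m)).
It fails at once if the glue bottle is moved more than 30 mm (distance of glue from where it was at the start of the episode above 0.03 m).
It fails at once if the nail cup is moved more than 30 mm (distance of nail_cup from where it was at the start of the episode above 0.03 m).
It fails at once if the hammer is moved more than 30 mm (distance of hammer from where it was at the start of the episode above 0.03 m).
It also fails if it takes over 72 s, if anything falls off the work surface, if the arm or the gripper's body presses on something with over 40 N, if the wrist force passes 120 N, or if a joint passes its speed limit or range.

## Robot

A 7-joint arm with a two-finger parallel gripper is mounted at the origin on the work surface. World frame = base frame: x ahead of the robot, y to its left, z up, the work surface at z = 0. Lengths are in m, angles in degrees, forces in N, time in s.
With the tool pointing down it reaches from about 0.425 to 0.875 m from the base axis. Payload 4.7 kg.
Tool frame: the origin (TCP) lies midway between the tips of the shut fingers; the grasp point (between the pads) lies 19 mm behind it; y points along the fingers, x is the direction in which the jaws open and shut, and the axes are right-handed (so a half turn about y gives the same grasp; the last joint's range is limited). The gripper opens to 87 mm and grips with 3 to 60 N. Pads are 19 mm wide; open, the fingers measure 117 mm over their backs; the gripper's body (75 mm by 190 mm) begins 51 mm behind the grasp point.
Start: joints at [69.964, 18.392, -4.016, 83.108, 1.295, 78.541, -3.26], TCP at [0.231, -0.607, 0.223] pointing down, gripper open.
Joint ranges: [-163.93, 163.93], [-17.29, 119.83], [-79.2, 71.16], [3.27, 140.29], [-89.18, 269.18], [5.43, 117.66], [-154.24, 154.24]. Speed limits (degrees/s): [147.25, 147.25, 180, 180, 180, 180, 180].

## Interface

Orientations are given as [roll, pitch, yaw] about the fixed x, y, z axes, in that order (R = Rz(yaw) Ry(pitch) Rx(roll)).
In Python, from cell import env gives the robot as it stands.
- The arm moves only by the tool carry_out, never from a script. Its argument "targets" is a list of rows, each a list of 2 entries, a list of its own where there are three numbers: the shift along the tool's x, y, z in mm, then the turn, a rotation vector about the tool's x, y, z in degrees. A call has 1 to 12 rows; each row shifts and turns the commanded pose from where the row before left it, along the tool's axes as they then stand; what a row does not reach is not made up. A row lasts 1/10 s, in which the tool goes at most 50 mm and 8.59 degrees, less where a joint would pass 70% of its speed; a pose out of reach is approached as far as the arm can. A call with a gripper value outside its range is refused whole. "jaw" is the opening, from 0 (shut) to 1 (fully open), set as the call begins (left out, the last holds). The fingers move at their own pace and stop on an object; "squeeze" is the grip in N (left out, the last holds). Time passes only in rows, so rows that do not move let the fingers close. It gives the time, the measured TCP pose, the force and the opening at its end, in the units of the state.
- env.get_obs(): the state, without advancing time (a new reading comes with each control period).
- env.read_camera(name): name is "scene" or "top" or "wrist"; returns the picture (400x640x3 uint8, red, green, blue); there is no depth.
- env.get_calibration(name): a dict with "fx", "fy", "cx", "cy" (pixels), "R" (3x3) and "t" (3): a world point X has camera coordinates R X + t; the wrist camera has in their place "hand_eye" (4x4, takes a point from camera to tool coordinates, whose origin is the TCP and whose axes are the tool frame's). Camera axes: x right, y down, z forward; pixel columns grow to the right and rows downward; lengths in m; the calibration is good to about 2 mm. A picture is of the moment at which its call begins: read the wrist's pose just before it. get_calibration takes no time and is no camera call.
- env.sign_off(): hands the job in, once; it reports no verdict.
Trained networks look in the newest picture that a camera, given by its name, has taken for a name from the list of things; names that differ only in an ending like _2 or _b are one class to them, and where a whole thing is asked for, a point or a joint stands for the part that bears it (a point fixed in the world has none). Each returns a list of dicts, best first, with "p" (0 to 1); they miss things now and then, are a little off and sometimes report something else, mostly with a low value. They report only what shows in the picture. A call takes as long as a camera call. They do not tell look-alikes from the thing itself.
- env.outline_of(camera, label): "mask" (400x640 bool, what is visible of it) and "xy" ([column, row] in pixels, amid what is visible of it).
The state is a dict: "time_s": time; "qpos": joint angles; "joint_velocities": joint speeds; "effort": joint torques, N m; "tool_pos": TCP position; "tool_rot": TCP orientation; "force": force on the tool from outside, world axes, zero at the start; "wrist_torque": the same for the moment, N m; "grip_width": finger opening in m.
Only numpy, scipy, OpenCV 4.12 (cv2) and the standard library are available. Lean on these libraries where they do the work, as an engineer would, in place of code of your own. Each camera call takes 0.05 s, during which the arm holds its last target.

## Working session

There is one attempt and no reset: what is moved stays moved. The work goes in short steps, Python scripts to look and compute and a tool call to move; the robot and the scene stay as the last step left them, time stands still between calls to the robot, and variables do not carry over. Pictures are saved under pics/ and viewed, and the job is handed in when it is done.

Besides the shell and the picture viewer there is one more tool, called by a JSON object that holds its "fn" and its "kwargs", one argument or row to a line. carry_out: Moves the arm, as the interface text tells. Its arguments: {"type":"object","properties":{"targets":{"type":"array","items":{"type":"array"}},"jaw":{"type":"number"},"squeeze":{"type":"number"}},"required":["targets"]}

```bash
ls; mkdir -p pics
cat > h.py <<'E'
import numpy as np, cv2
from cell import env
def save(n,im): cv2.imwrite('pics/'+n+'.png',cv2.cvtColor(im,cv2.COLOR_RGB2BGR))
E
python3 - <<'E'
from h import *
np.set_printoptions(precision=4,suppress=True)
o=env.get_obs();print(o)
for c in ['scene','top','wrist']:
    save(c+'0',env.read_camera(c));print(c,env.get_calibration(c))
E
```

```text
pics
{'time_s': 0.0, 'qpos': array([69.9657, 18.4398, -4.017 , 83.1748,  1.2956, 78.5411, -3.2606]), 'joint_velocities': array([-0.0117, -0.0185,  0.0865, -0.0053,  0.0283,  0.1117, -0.0252]), 'effort': array([ -0.0009, -49.1288,  -0.4041, -31.2535,  -0.0641,   0.0437,
         0.0001]), 'tool_pos': array([ 0.231 , -0.607 ,  0.2215]), 'tool_rot': array([-90.0058,   0.1104, -69.1549]), 'force': array([-0.1376, -0.3726,  0.31  ]), 'wrist_torque': array([0.0457, 0.0444, 0.0404]), 'grip_width': 0.08690299188049624}
scene {'fx': 448.0725118331099, 'fy': 448.0725118331099, 'cx': 327.26881490725196, 'cy': 198.0387590883579, 'R': array([[ 0.6109,  0.7916,  0.0171],
       [ 0.4597, -0.337 , -0.8217],
       [-0.6446,  0.5098, -0.5697]]), 't': array([-0.4147, -0.1983,  1.3583])}
top {'fx': 424.73650672829035, 'fy': 424.73650672829035, 'cx': 312.69396632113956, 'cy': 204.2833179294422, 'R': array([[ 0.013 , -0.9999, -0.0003],
       [-0.9987, -0.013 , -0.0498],
       [ 0.0498,  0.0009, -0.9988]]), 't': array([0.0635, 0.5931, 0.9501])}
wrist {'fx': 328.3546474314116, 'fy': 328.3546474314116, 'cx': 320.1805963507911, 'cy': 199.19205006656185, 'hand_eye': array([[ 1.    ,  0.0002,  0.0011, -0.0005],
       [-0.0009, -0.2959,  0.9552, -0.1621],
       [ 0.0005, -0.9552, -0.2959,  0.0809],
       [ 0.    ,  0.    ,  0.    ,  1.    ]])}
```

View pics/scene0.png

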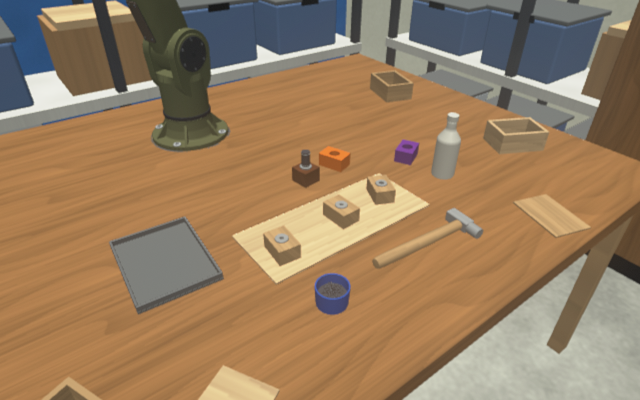

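View pics/top0.png

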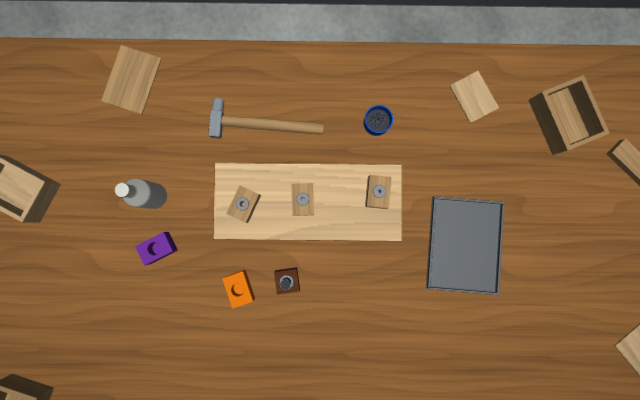

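View pics/wrist0.png

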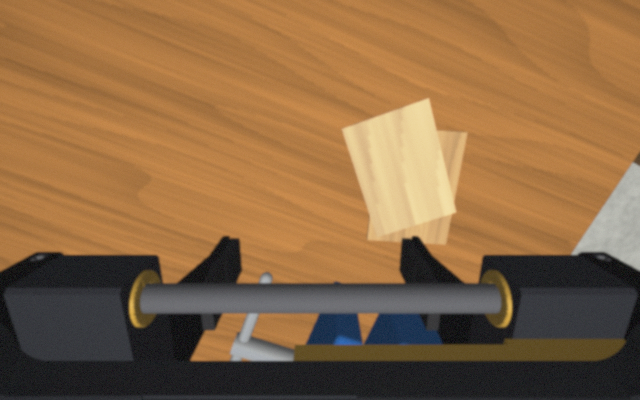

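```bash
cat >> h.py <<'E'
def ray(c,u,v,z):
    k=env.get_calibration(c);R=k['R'];t=k['t']
    d=R.T@np.array([(u-k['cx'])/k['fx'],(v-k['cy'])/k['fy'],1]);o=-R.T@t
    return o+d*(z-o[2])/d[2]
def proj(c,X):
    k=env.get_calibration(c);p=k['R']@np.array(X)+k['t'];return np.array([k['fx']*p[0]/p[2]+k['cx'],k['fy']*p[1]/p[2]+k['cy']])
E
python3 - <<'E'
from h import *
np.set_printoptions(precision=4,suppress=True)
im=env.read_camera('top');im2=env.read_camera('scene')
for c in ['top','scene']:
  for l,z in [('block_a',.042),('gauge',.07),('stand',.04),('tray',.018),('board',.006),('glue',.1),('nail_cup',.04),('hammer',.01)]:
    for d in env.outline_of(c,l):
        r=cv2.minAreaRect(np.argwhere(d['mask'])[:,::-1].astype(np.float32)) 
        print(c,l,round(d['p'],2),np.round(d['xy'],1),ray(c,*d['xy'],z),np.round(r[0],1),np.round(r[1],1),round(r[2],1))
save('crop1',cv2.resize(im[150:300,210:410],None,fx=4,fy=4,interpolation=cv2.INTER_CUBIC))
save('crop2',cv2.resize(im2[140:290,225:425],None,fx=4,fy=4,interpolation=cv2.INTER_CUBIC))
E
```

```text
top block_a 0.93 [304.4 195.7] [0.6096 0.0897 0.042 ] [302.4 198.6] [32.6 21.5] 85.4
top block_a 0.92 [248. 205.] [0.5874 0.2139 0.042 ] [243.2 204.1] [24.2 33.5] 27.8
top block_a 0.91 [238.3 288.5] [0.4045 0.2314 0.042 ] [238.3 288.8] [32.7 25.3] 69.4
top block_a 0.8 [156.1 245. ] [0.4968 0.414  0.042 ] [156.  247.9] [23.  37.4] 64.5
top block_a 0.75 [287.6 284.1] [0.4154 0.1238 0.042 ] [286. 282.] [14. 12.] 90.0
top block_a 0.62 [378.3 194.7] [ 0.614  -0.0735  0.042 ] [377.9 191.6] [23.6 32.6] 7.1
top gauge 0.59 [285.6 281.9] [0.4238 0.1265 0.07  ] [286.  282.5] [13. 12.] 90.0
top stand 0.67 [289.8 275.2] [0.4346 0.1194 0.04  ] [286.2 280.2] [23.6 23.4] 83.7
top tray 0.55 [464.9 247.5] [ 0.4991 -0.2729  0.018 ] [465.  245.4] [73.4 93.8] 3.9
top board 0.95 [315.3 205. ] [0.5911 0.0652 0.006 ] [307.8 201.1] [189.   77.2] 0.4
top glue 0.64 [141.  194.2] [0.6043 0.4274 0.1   ] [140.3 193.3] [51.8 27.8] 11.3
top glue 0.18 [465.  247.5] [ 0.5029 -0.2438  0.1   ] [464.9 245.2] [73.2 93.1] 4.1
top nail_cup 0.65 [378.1 119.9] [ 0.7817 -0.0725  0.04  ] [378.  120.5] [29. 28.] 90.0
top hammer
[... 753 characters left out ...]
.0
scene stand 0.17 [283.9 247.6] [ 0.6502 -0.0855  0.04  ] [281.7 245.4] [37.3 32.8] 65.6
scene tray 0.67 [162.9 266.2] [ 0.5363 -0.2871  0.018 ] [166.2 260.8] [78.4 94.2] 67.8
scene board 0.59 [319.7 228.5] [0.6102 0.032  0.006 ] [331.9 224.7] [ 61.9 190.4] 65.7
scene board 0.16 [444.4 152.2] [0.5434 0.5244 0.006 ] [447.5 145.9] [24.3 67.4] 10.0
scene glue 0.6 [447.  151.9] [0.6501 0.3839 0.1   ] [447.2 146.2] [25.9 68.2] 11.3
scene nail_cup 0.88 [332.5 292.2] [ 0.7988 -0.0819  0.04  ] [332.5 294. ] [38. 35.] 90.0
scene nail_cup 0.38 [284.  247.3] [ 0.6496 -0.0848  0.04  ] [282.3 245.4] [40.5 28.6] 53.7
scene hammer 0.93 [432.6 236. ] [0.7778 0.2076 0.01  ] [424.2 236.2] [ 33.1 112.3] 72.9
```

View pics/crop1.png

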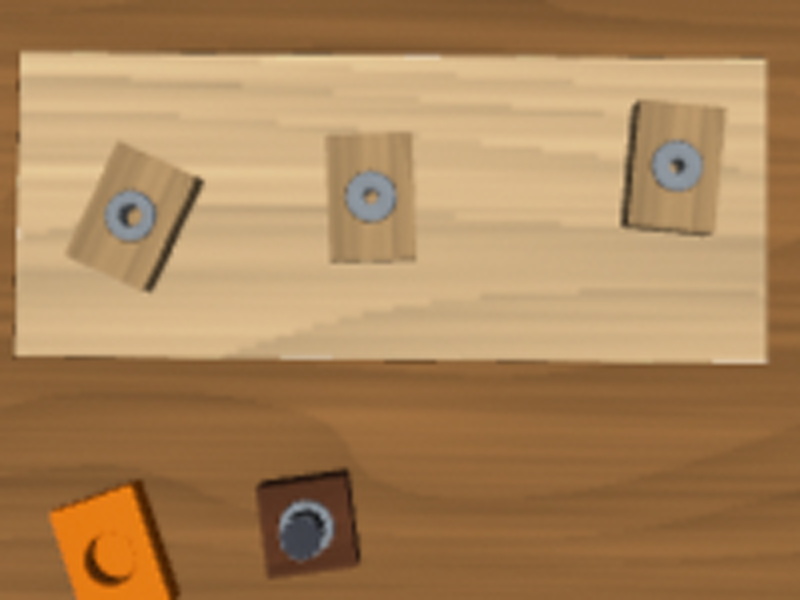

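View pics/crop2.png

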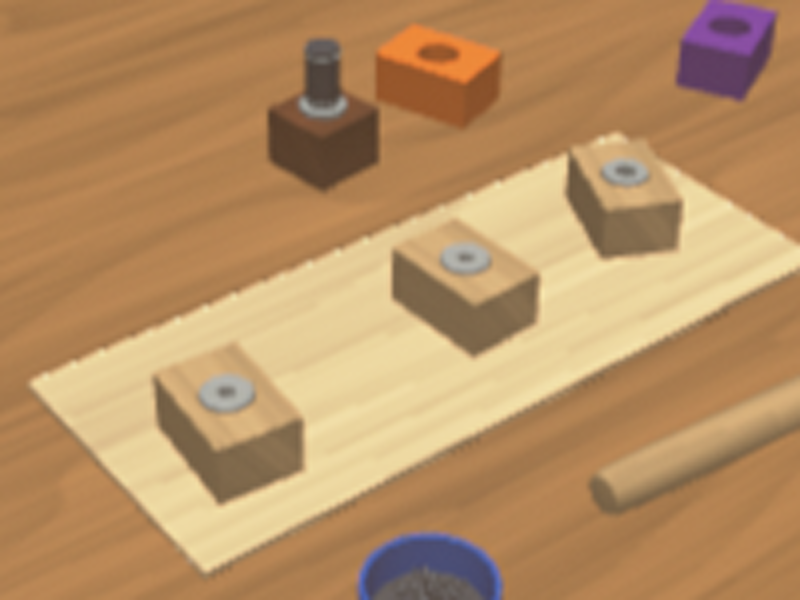

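```bash
cat >> h.py <<'E'
from scipy.optimize import least_squares
def steel(im,u,v,r=12,S=8):
    u0,v0=int(round(u))-r,int(round(v))-r
    c=cv2.resize(im[v0:v0+2*r+1,u0:u0+2*r+1],None,fx=S,fy=S,interpolation=cv2.INTER_CUBIC).astype(int)
    m=((c[...,2]-c[...,0]>-5)&(c.sum(2)>330)).astype(np.uint8)
    cs,_=cv2.findContours(m,cv2.RETR_EXTERNAL,cv2.CHAIN_APPROX_NONE)
    k=max(cs,key=cv2.contourArea);e=cv2.fitEllipse(k)
    f=lambda x,o:(x+.5)/S-.5+o
    return np.array([f(e[0][0],u0),f(e[0][1],v0)]),np.array(e[1])/S
def tri(uvt,uvs,z=None):
    f=lambda X:np.r_[proj('top',X)-uvt,proj('scene',X)-uvs]
    if z is None: r=least_squares(f,[.55,.1,.04])
    else: r=least_squares(lambda p:f([p[0],p[1],z]),[.55,.1])
    return r.x,r.fun
E
python3 - <<'E'
from h import *
np.set_printoptions(precision=4,suppress=True)
im=env.read_camera('top');im2=env.read_camera('scene')
B={'left':((242.5,204),(381,183)),'mid':((302.5,199),(341,204)),'right':((379,191),(281.5,238)),}
for n,(a,b) in B.items():
    ct,et=steel(im,*a);cs,es=steel(im2,*b)
    print(n,ct,et,cs,es,'top@.044',ray('top',*ct,.044)[:2],'scn',ray('scene',*cs,.044)[:2]);print(tri(ct,cs))
    print('fixed',tri(ct,cs,.044))
# gauge: handle top & collar
ct,et=steel(im,286,282);cs,es=steel(im2,306,166);print('collar',ct,et,cs,es,ray('top',*ct,.045)[:2],ray('scene',*cs,.045)[:2])
print('stand/gauge crops')
save('gz',np.hstack([cv2.resize(im[262:302,266:306],(400,400),interpolation=cv2.INTER_CUBIC),cv2.resize(im2[145:185,285:325],(400,400),interpolation=cv2.INTER_CUBIC)]))
E
```

```text
left [242.1386 203.4203] [11.6226 11.8056] [377.3421 182.5146] [2.3342 2.5572] top@.044 [0.5907 0.2266] scn [0.5897 0.2181]
(array([0.5887, 0.2245, 0.0414]), array([ 1.114 ,  0.9837,  1.6009, -0.139 ]))
fixed (array([0.5892, 0.2237]), array([ 1.3104,  0.6929,  1.5822, -0.8386]))
mid [302.3068 198.6282] [11.6017 11.7729] [336.6993 205.1327] [1.0893 1.7485] top@.044 [0.603  0.0942] scn [0.6045 0.0826]
(array([0.6008, 0.0911, 0.0384]), array([ 1.4509,  1.1639,  1.863 , -0.0525]))
fixed (array([0.6021, 0.0898]), array([ 1.9945,  0.4265,  1.8557, -1.6355]))
right [378.8203 190.9816] [11.6265 11.8269] [275.4342 238.1393] [0.5909 1.8824] top@.044 [ 0.6221 -0.0743] scn [ 0.6203 -0.0858]
(array([ 0.6191, -0.0797,  0.0399]), array([2.1455, 1.4995, 2.3612, 0.1262]))
fixed (array([ 0.6203, -0.0802]), array([ 2.6692,  0.8278,  2.3755, -1.0637]))
collar [286.1711 281.3602] [11.7011 12.0859] [300.5454 165.9524] [0.6017 1.3867] [0.4217 0.1268] [0.4208 0.1138]
stand/gauge crops
```

View pics/gz.png

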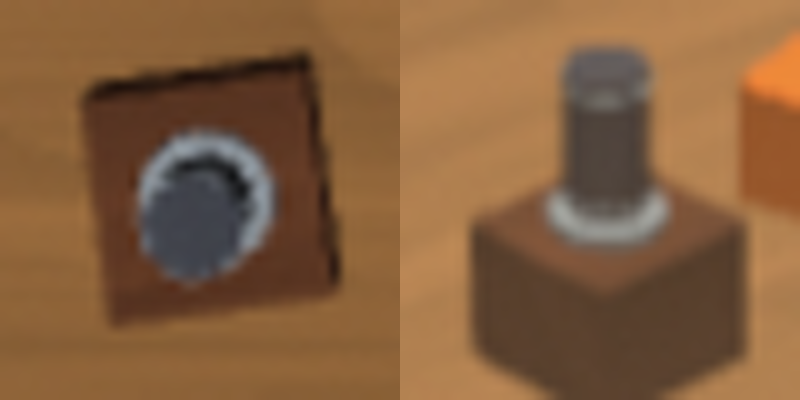

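Run:
```python
from h import *
np.set_printoptions(precision=4,suppress=True)
for n,a,b,z in [('left',(242.1,203.4),(380.7,182.4),.044),('mid',(302.3,198.6),(340.8,204.2),.044),('right',(378.8,191),(281.4,237.9),.044),('collar',(286.1,281.1),(305.4,165.7),.045),('handletop',(284.9,284.4),(305.2,151.3),.085)]:
    print(n,tri(a,b),'fix',tri(a,b,z),'top',ray('top',*a,z)[:2],'sc',ray('scene',*b,z)[:2])
im=env.read_camera('top');env.read_camera('scene')
for d in env.outline_of('top','block_a')[:6]+env.outline_of('top','tray')[:1]:
    r=cv2.minAreaRect(np.argwhere(d['mask'])[:,::-1].astype(np.float32)); P=[ray('top',*p,.042)[:2] for p in cv2.boxPoints(r)]
    print(np.array(P).round(3).tolist(), [np.degrees(np.arctan2(*(P[i+1]-P[i])[::-1])).round(1) for i in (0,1)])
# tray corners
g=cv2.resize(im[190:300,420:512],None,fx=5,fy=5,interpolation=cv2.INTER_CUBIC);save('tr',g)
```

```text
left (array([0.5911, 0.2274, 0.0415]), array([-0.1247, -0.1105, -0.1794,  0.016 ])) fix (array([0.5916, 0.2266]), array([ 0.0674, -0.3949, -0.1987, -0.6675])) top [0.5907 0.2267] sc [0.594  0.2249]
mid (array([0.6035, 0.0946, 0.0408]), array([-0.1496, -0.1206, -0.1927,  0.006 ])) fix (array([0.6042, 0.0939]), array([ 0.1567, -0.5362, -0.1982, -0.8869])) top [0.603  0.0942] sc [0.6071 0.0921]
right (array([ 0.6227, -0.0742,  0.0405]), array([-0.2756, -0.194 , -0.3042, -0.0149])) fix (array([ 0.6237, -0.0746]), array([ 0.1639, -0.7578, -0.2936, -1.0153])) top [ 0.622  -0.0743] sc [ 0.6267 -0.0759]
collar (array([0.422 , 0.1274, 0.0415]), array([-0.0946, -0.0702, -0.1355, -0.0026])) fix (array([0.4231, 0.1266]), array([ 0.1523, -0.3857, -0.1273, -0.9137])) top [0.4223 0.127 ] sc [0.427  0.1243]
handletop (array([0.4206, 0.1276, 0.082 ]), array([-0.2428, -0.1797, -0.356 , -0.0071])) fix (array([0.4216, 0.127 ]), array([-0.0293, -0.4515, -0.3475, -0.8567])) top [0.4206 0.1269] sc [0.4256 0.1252]
[[0.566, 0.265], [0.633, 0.239], [0.61, 0.185], [0.544, 0.211]] [np.float64(-21.9), np.float64(-112.4)]
[[0.64, 0.118], [0.64, 0.073], [0.567, 0.072], [0.567, 0.116]] [np.float64(-89.3), np.float64(-179.2)]
[[0.429, 0.271], [0.448, 0.218], [0.377, 0.192], [0.358, 0.245]] [np.float64(-70.0), np.float64(-159.4)]
[[0.587, -0.043], [0.66, -0.05], [0.655, -0.102], [0.583, -0.095]] [np.float64(-5.3), np.float64(-95.0)]
[[0.493, 0.462], [0.53, 0.39], [0.487, 0.367], [0.45, 0.439]] [np.float64(-62.5), np.float64(-151.9)]
[[0.408, -0.177], [0.612, -0.191], [0.603, -0.353], [0.399, -0.337]] [np.float64(-4.0), np.float64(-93.2)]
```

View pics/tr.png

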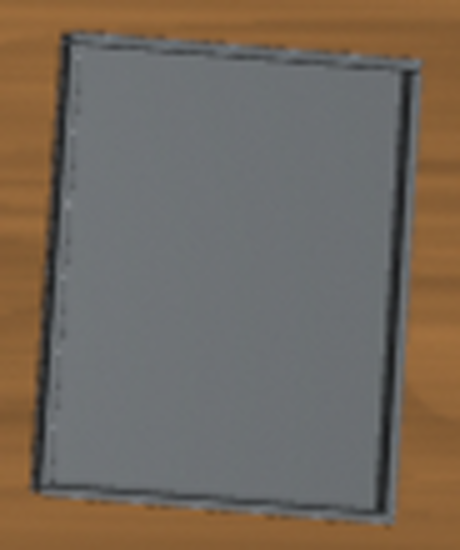

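```bash
cat >> h.py <<'E'
from scipy.spatial.transform import Rotation as Ro
def plan(wps,pose=None):
    """wps: list of (x,y,z,yaw,nrows) ; tool down roll -90 ideal; prints rows. rotation goes with the rows"""
    o=env.get_obs()
    p=np.array(o['tool_pos']);R=Ro.from_euler('xyz',o['tool_rot'],degrees=True)
    if pose is not None: p=np.array(pose[:3]);R=Ro.from_euler('xyz',[-90,0,pose[3]],degrees=True)
    rows=[]
    for x,y,z,yaw,n in wps:
        G=Ro.from_euler('xyz',[-90,0,yaw],degrees=True)
        p0=p.copy();rv=(R.inv()*G).as_rotvec(degrees=True)/n
        rv=np.round(rv,1);tgt=np.array([x,y,z])
        for i in range(n):
            d=np.round(R.inv().apply(p0+(tgt-p0)*(i+1)/n-p)*1000,1)
            p=p+R.apply(d/1000);R=R*Ro.from_rotvec(rv,degrees=True);rows.append([d.tolist(),rv.tolist()])
    for r in rows: print(r,end=',')
    print('\nend',p,R.as_euler('xyz',degrees=True),'t',o['time_s'])
E
python3 - <<'E'
from h import *
P=[ray('top',u-.4,v-.4,.018) for u,v in [(433.6,196.6),(504,202),(498,294.6),(426.6,288)]]
print(np.round(P,4),np.mean(P,0)); print([np.linalg.norm(P[i]-P[i-1]) for i in range(4)])
plan([(.44,-.29,.22,-25,9),(.47,-.05,.22,0,6)])
E
```

```text
[[ 0.614  -0.2016  0.018 ]
 [ 0.6038 -0.361   0.018 ]
 [ 0.3958 -0.3457  0.018 ]
 [ 0.4084 -0.1857  0.018 ]] [ 0.50549434 -0.27351656  0.018     ]
[np.float64(0.2062170568747832), np.float64(0.15971575949442424), np.float64(0.2085586099551624), np.float64(0.16041940574149602)]
[[-24.7, 0.3, 34.2], [0.0, -4.9, 0.0]],[[-21.7, 0.3, 36.2], [0.0, -4.9, 0.0]],[[-18.5, 0.3, 38.0], [0.0, -4.9, 0.0]],[[-15.3, 0.2, 39.3], [0.0, -4.9, 0.0]],[[-11.8, 0.3, 40.6], [0.0, -4.9, 0.0]],[[-8.3, 0.3, 41.4], [0.0, -4.9, 0.0]],[[-4.7, 0.3, 41.9], [0.0, -4.9, 0.0]],[[-1.1, 0.3, 42.2], [0.0, -4.9, 0.0]],[[2.4, 0.3, 42.2], [0.0, -4.9, 0.0]],[[-12.4, -0.0, 38.3], [0.0, -4.2, 0.0]],[[-9.6, -0.0, 39.2], [0.0, -4.2, 0.0]],[[-6.6, -0.0, 39.7], [0.0, -4.2, 0.0]],[[-3.8, -0.0, 40.2], [0.0, -4.2, 0.0]],[[-0.8, -0.0, 40.3], [0.0, -4.2, 0.0]],[[2.2, -0.0, 40.2], [0.0, -4.2, 0.0]],
end [ 0.47000302 -0.05001019  0.21995017] [-9.00073391e+01 -3.05434919e-03  1.45299997e-01] t 1.35
```

{"fn": "carry_out", "kwargs": {
  "targets": [
    [[-25, 0, 34], [0, -5, 0]],
    [[-22, 0, 36], [0, -5, 0]],
    [[-18, 0, 38], [0, -5, 0]],
    [[-15, 0, 39], [0, -5, 0]],
    [[-12, 0, 41], [0, -5, 0]],
    [[-8, 0, 41], [0, -5, 0]],
    [[-5, 0, 42], [0, -5, 0]],
    [[-1, 0, 42], [0, -5, 0]],
    [[2, 0, 42], [0, -5, 0]],
    [[-12, 0, 38], [0, -4, 0]],
    [[-10, 0, 39], [0, -4, 0]],
    [[-7, 0, 40], [0, -4, 0]]
  ],
  "jaw": 1,
  "squeeze": 12
}}

```text
time_s: 2.55
tool_pos: [0.4499, -0.1673, 0.2227]
tool_rot: [-90.0, -0.0, -12.0]
force: [1.0, -0.1, 0.5]
grip_width: 0.0871
```

Run:
```python
from h import *
plan([(.424,.127,.16,0,8)])
```

```text
[[-10.8, 7.8, 35.3], [0.0, -1.5, 0.0]],[[-9.9, 7.8, 35.6], [0.0, -1.5, 0.0]],[[-9.0, 7.9, 35.8], [0.0, -1.5, 0.0]],[[-8.0, 7.8, 36.1], [0.0, -1.5, 0.0]],[[-7.0, 7.8, 36.3], [0.0, -1.5, 0.0]],[[-6.1, 7.8, 36.4], [0.0, -1.5, 0.0]],[[-5.2, 7.8, 36.6], [0.0, -1.5, 0.0]],[[-4.2, 7.8, 36.7], [0.0, -1.5, 0.0]],
end [0.42399139 0.1270409  0.16004013] [-9.00270049e+01 -1.85220165e-02  1.51343645e-02] t 2.55
```

{"fn": "carry_out", "kwargs": {
  "targets": [
    [[-11, 8, 35], [0, -1.5, 0]],
    [[-10, 8, 36], [0, -1.5, 0]],
    [[-9, 8, 36], [0, -1.5, 0]],
    [[-8, 8, 36], [0, -1.5, 0]],
    [[-7, 8, 36], [0, -1.5, 0]],
    [[-6, 8, 36], [0, -1.5, 0]],
    [[-5, 8, 36], [0, -1.5, 0]],
    [[-4, 8, 36], [0, -1.5, 0]],
    [[0, 0, 0], [0, 0, 0]]
  ]
}}

```text
time_s: 3.45
tool_pos: [0.4234, 0.129, 0.1582]
tool_rot: [-89.9, 0.0, 0.3]
force: [-0.3, -0.1, -0.1]
grip_width: 0.0871
```

```bash
cat >> h.py <<'E'
def wray(o,u,v,z):
    k=env.get_calibration('wrist');H=k['hand_eye'];R=Ro.from_euler('xyz',o['tool_rot'],degrees=True).as_matrix()
    d=R@H[:3,:3]@np.array([(u-k['cx'])/k['fx'],(v-k['cy'])/k['fy'],1]);c=R@H[:3,3]+o['tool_pos']
    return c+d*(z-c[2])/d[2]
def wproj(o,X):
    k=env.get_calibration('wrist');H=k['hand_eye'];R=Ro.from_euler('xyz',o['tool_rot'],degrees=True).as_matrix()
    p=np.linalg.inv(H)@np.r_[R.T@(np.array(X)-o['tool_pos']),1];return [k['fx']*p[0]/p[2]+k['cx'],k['fy']*p[1]/p[2]+k['cy']]
E
python3 - <<'E'
from h import *
o=env.get_obs();im=env.read_camera('wrist');print(o['tool_pos'],o['tool_rot'])
for X in [(.4225,.127,.085),(.4225,.127,.045)]: print(wproj(o,X))
u,v=wproj(o,(.4225,.127,.085)); cv2.drawMarker(im,(int(u),int(v)),(255,0,0),0,8,1);save('w1',im)
E
```

```text
[0.42339743 0.12898338 0.15821377] [-8.99095539e+01  2.90153300e-02  3.46691855e-01]
[np.float64(320.02391072623624), np.float64(212.72895385198552)]
[np.float64(320.03038419275), np.float64(197.44631152340366)]
```

View pics/w1.png

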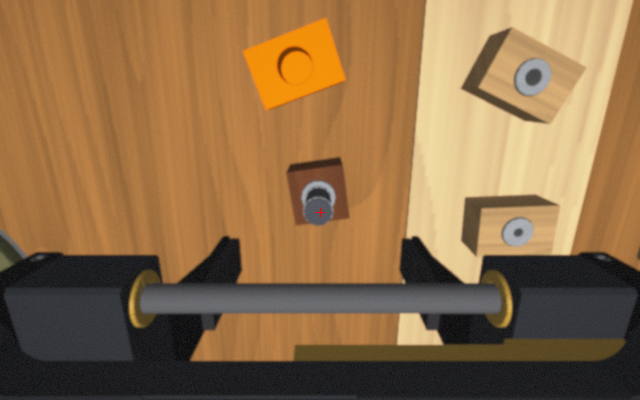

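{"fn": "carry_out", "kwargs": {
  "targets": [
    [[-2, 20, -1.5], [0, 0, 0]],
    [[0, 30, 0], [0, 0, 0]],
    [[0, 30, 0], [0, 0, 0]],
    [[0, 20, 0], [0, 0, 0]],
    [[0, 6, 0], [0, 0, 0]],
    [[0, 0, 0], [0, 0, 0]]
  ]
}}

```text
time_s: 4.1
tool_pos: [0.4226, 0.1213, 0.0522]
tool_rot: [-90.0, 0.1, -0.2]
force: [-1.0, -0.2, 0.1]
grip_width: 0.0871
```

{"fn": "carry_out", "kwargs": {
  "targets": [
    [[0, 0, 0], [0, 0, 0]],
    [[0, 0, 0], [0, 0, 0]],
    [[0, 0, 0], [0, 0, 0]],
    [[0, 0, 0], [0, 0, 0]],
    [[0, 0, 0], [0, 0, 0]],
    [[0, 0, 0], [0, 0, 0]]
  ],
  "jaw": 0,
  "squeeze": 12
}}

```text
time_s: 4.7
tool_pos: [0.4229, 0.1222, 0.0527]
tool_rot: [-90.0, -0.0, -0.2]
force: [-0.5, -0.7, -0.2]
grip_width: 0.0467
```

Run:
```python
from h import *
o=env.get_obs();im=env.read_camera('wrist');print(o['tool_pos'],o['tool_rot'],o['grip_width'],o['force'])
save('w2',im)
```

```text
[0.42294923 0.12224479 0.0526667 ] [-9.00109630e+01 -1.61235403e-02 -1.52804586e-01] 0.04671870883453686 [-0.5364512  -0.67515652 -0.20668162]
```

View pics/w2.png

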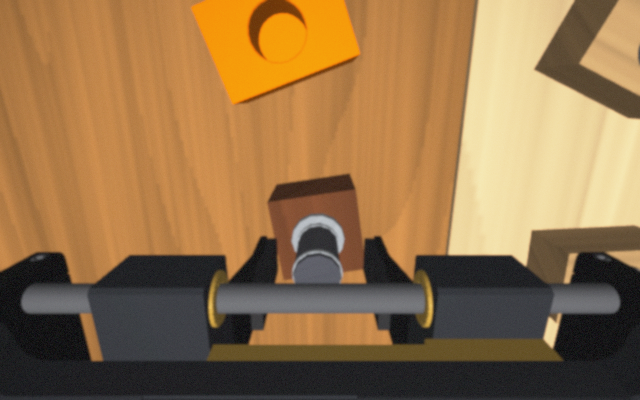

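Run:
```python
from h import *
o=env.get_obs();print(wproj(o,(.4215,.127,.085)),wproj(o,(.4215,.127,.045)),wray(o,318,267,.085),wray(o,318,238,.045),o['tool_pos'])
```

```text
[np.float64(318.97194451687153), np.float64(277.75519728083435)] [np.float64(319.1556510665565), np.float64(240.42297117676)] [0.42108766 0.13238146 0.085     ] [0.42085516 0.12848559 0.045     ] [0.4228744  0.12222182 0.05258867]
```

{"fn": "carry_out", "kwargs": {
  "targets": [
    [[-1.5, 0, 3], [0, 0, 0]],
    [[0, 0, 2.5], [0, 0, 0]],
    [[0, 0, 0], [0, 0, 0]],
    [[0, 0, 0], [0, 0, 0]],
    [[0, 0, 0], [0, 0, 0]],
    [[0, 0, 0], [0, 0, 0]],
    [[0, 0, 0], [0, 0, 0]]
  ]
}}

```text
time_s: 5.45
tool_pos: [0.4214, 0.1278, 0.0526]
tool_rot: [-90.0, -0.0, -0.2]
force: [-0.3, 0.5, 0.5]
grip_width: 0.0216
```

Run:
```python
from h import *
o=env.get_obs();im=env.read_camera('wrist');print(o['tool_pos'],o['tool_rot'],o['grip_width'],o['force'])
save('w3',im)
```

```text
[0.42141687 0.12783048 0.05255536] [-8.99945534e+01 -3.20505539e-03 -1.58101637e-01] 0.021610075076367363 [-0.31885638  0.45451153  0.46267709]
```

View pics/w3.png

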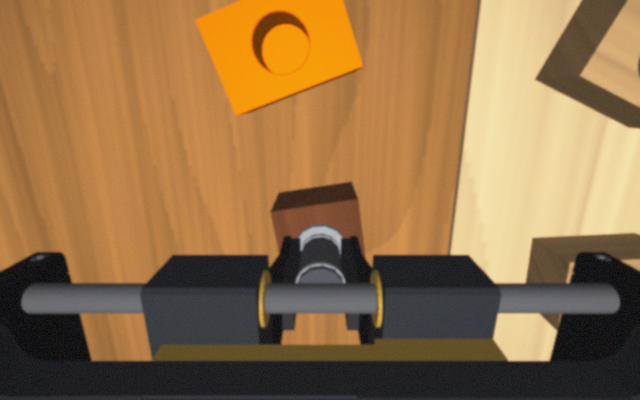

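{"fn": "carry_out", "kwargs": {
  "targets": [
    [[0, -5, 0], [0, 0, 0]],
    [[0, -15, 0], [0, 0, 0]],
    [[0, -25, 0], [0, 0, 0]],
    [[0, -25, 0], [0, 0, 0]],
    [[0, -15, 0], [0, 0, 0]],
    [[0, -5, 0], [0, 0, 0]]
  ]
}}

```text
time_s: 6.1
tool_pos: [0.4224, 0.1276, 0.1442]
tool_rot: [-90.0, -0.2, -0.2]
force: [0.5, -0.1, -1.7]
grip_width: 0.0214
```

Run:
```python
from h import *
o=env.get_obs();print(o['grip_width'],o['force'])
q=dict(tool_pos=np.array([0.42339743,0.12898338,0.15821377]),tool_rot=[-89.91,.029,.347])
print(wray(q,532,77,.044),wray(q,518,232,.044))
plan([(.591,.226,.128,0,8)])
```

```text
0.02139880890274755 [ 0.4815967  -0.14730543 -1.65451301]
[0.58941441 0.22727603 0.044     ] [0.60278835 0.09501383 0.044     ]
[[21.0, 2.1, 12.4], [0.0, -0.0, 0.0]],[[21.1, 2.1, 12.3], [0.0, -0.0, 0.0]],[[21.0, 2.0, 12.4], [0.0, -0.0, 0.0]],[[21.0, 2.1, 12.4], [0.0, -0.0, 0.0]],[[21.1, 2.1, 12.3], [0.0, -0.0, 0.0]],[[21.0, 2.1, 12.4], [0.0, -0.0, 0.0]],[[21.0, 2.1, 12.3], [0.0, -0.0, 0.0]],[[21.1, 2.1, 12.4], [0.0, -0.0, 0.0]],
end [0.59102471 0.22599734 0.12796662] [-90.04683903  -0.17268954  -0.17695245] t 6.1
```

{"fn": "carry_out", "kwargs": {
  "targets": [
    [[21, 2, 12], [0, 0, 0]],
    [[21, 2, 12], [0, 0, 0]],
    [[21, 2, 12.5], [0, 0, 0]],
    [[21, 2, 12.5], [0, 0, 0]],
    [[21, 2, 12.5], [0, 0, 0]],
    [[21, 2, 12.5], [0, 0, 0]],
    [[21, 2, 12.5], [0, 0, 0]],
    [[21, 2, 12.5], [0, 0, 0]],
    [[0, 0, 0], [0, 0, 0]],
    [[0, 0, 0], [0, 0, 0]]
  ]
}}

```text
time_s: 7.1
tool_pos: [0.5887, 0.2262, 0.1251]
tool_rot: [-90.0, 0.2, -0.1]
force: [-0.7, -0.2, -0.7]
grip_width: 0.0218
```

Run:
```python
from h import *
o=env.get_obs();im=env.read_camera('wrist');print(o['tool_pos'],o['tool_rot'],o['grip_width'],o['force'],o['time_s'])
p=o['tool_pos'];print('foot',wproj(o,p-[0,0,.0375]),'bush',wproj(o,(.5905,.2268,.044)),'collar',wproj(o,p-[0,0,.0075]))
save('w4',cv2.resize(im[150:350,200:460],None,fx=3,fy=3,interpolation=cv2.INTER_CUBIC))
s=env.read_camera('scene');t=env.read_camera('top')
print(proj('scene',p-[0,0,.0375]))
save('s4',np.hstack([cv2.resize(s[120:220,330:430],(400,400),interpolation=cv2.INTER_CUBIC),cv2.resize(t[150:250,190:290],(400,400),interpolation=cv2.INTER_CUBIC)]))
```

```text
[0.58874823 0.22621076 0.12510825] [-90.02355811   0.16525305  -0.12528025] 0.021830860386108167 [-0.65349802 -0.18922905 -0.65446011] 7.1
foot [np.float64(321.5426906010417), np.float64(228.04257649549135)] bush [np.float64(323.67988195389665), np.float64(206.04129842987604)] collar [np.float64(321.64313745867753), np.float64(248.20858559586077)]
[381.13744573 165.48600322]
```

View pics/w4.png

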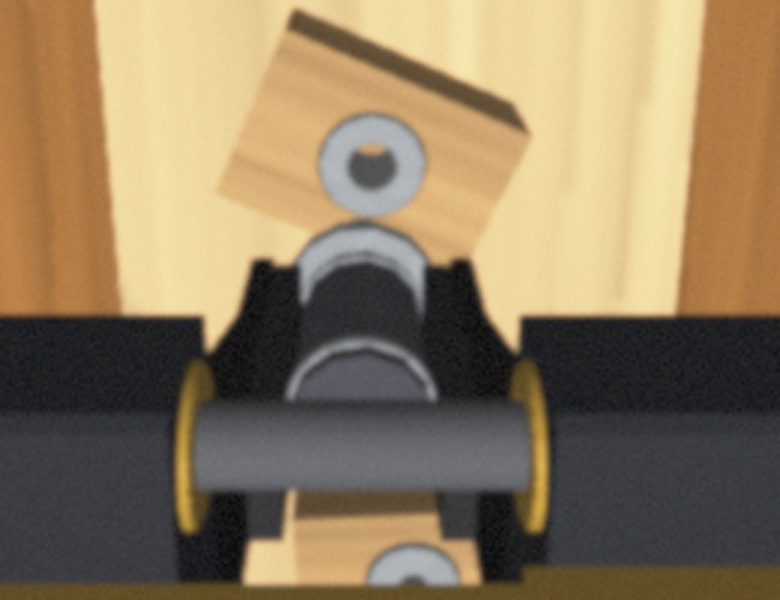

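View pics/s4.png

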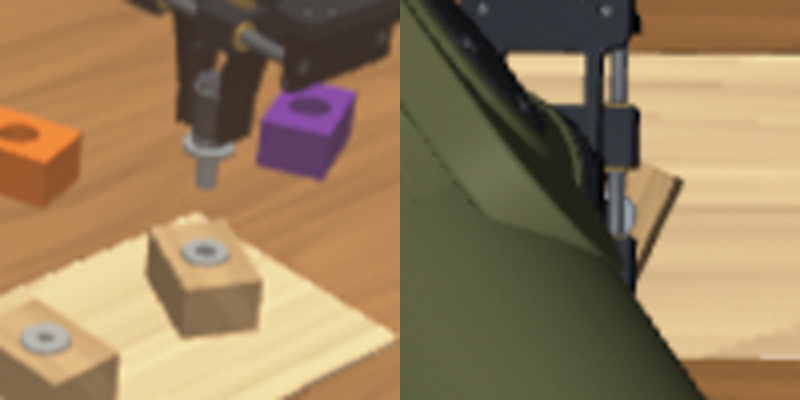

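Run:
```python
from h import *
o=env.get_obs();p=o['tool_pos']
for dy in (-.002,0,.002): print(dy,wproj(o,p+[0,.015+dy,-.0025])[1],wproj(o,p+[0,.011+dy,.0325])[1])
print(wray(o,323.7,204,.044),proj('scene',(.5905,.2275,.044)),proj('scene',(.5925,.2265,.044)))
```

```text
-0.002 230.4023845224665 269.50103079731184
0 226.96673071435657 265.4620890610351
0.002 223.50785474255295 261.38974935361824
[0.59079874 0.22744234 0.044     ] [380.47183544 181.40948005] [380.74224375 181.90917484]
```

{"fn": "carry_out", "kwargs": {
  "targets": [
    [[2.5, 10, -0.5], [0, 0, 0]],
    [[0, 15, 0], [0, 0, 0]],
    [[0, 8, 0], [0, 0, 0]],
    [[0, 4, 0], [0, 0, 0]],
    [[0, 0, 0], [0, 0, 0]],
    [[0, 0, 0], [0, 0, 0]]
  ]
}}

```text
time_s: 7.85
tool_pos: [0.5922, 0.226, 0.0896]
tool_rot: [-90.0, -0.0, -0.1]
force: [0.1, 0.3, -1.2]
grip_width: 0.0217
```

```bash
cat > look.py <<'E'
from h import *
import sys
n=sys.argv[1]
o=env.get_obs();im=env.read_camera('wrist');print(o['tool_pos'],o['tool_rot'],o['grip_width'],o['force'],o['time_s'])
p=o['tool_pos'];b=(.5907,.2274,.044);print('bush',wproj(o,b),'collar edge',[wproj(o,p+[-.0004,.015+dy,-.0025]) for dy in(0,.0017)],'b edge far',wproj(o,(.5907,.2274+.014,.044)))
s=env.read_camera('scene')
print('scene foot',proj('scene',p-[0,0,.0375]),'bush',proj('scene',b))
save(n,np.hstack([cv2.resize(im[180:260,280:360],(400,400),interpolation=cv2.INTER_CUBIC),cv2.resize(s[150:200,356:406],(400,400),interpolation=cv2.INTER_CUBIC)]))
E
python3 look.py v5
```

```text
[0.59217104 0.22603426 0.08960959] [-8.99887616e+01 -5.23663053e-03 -1.44540833e-01] 0.021726733464417988 [ 0.06689716  0.26662392 -1.21993311] 7.85
bush [np.float64(319.14470430185787), np.float64(221.64128040594085)] collar edge [[np.float64(320.8892321003896), np.float64(226.9597270650154)], [np.float64(320.8849663067028), np.float64(224.01995575075654)]] b edge far [np.float64(319.0830245398557), np.float64(201.94328119304862)]
scene foot [380.7944935 179.0298766] bush [380.49883529 181.4593738 ]
```

View pics/v5.png

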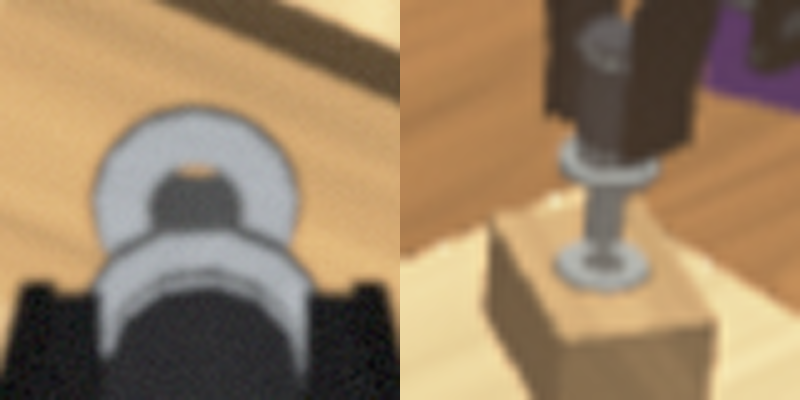

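{"fn": "carry_out", "kwargs": {
  "targets": [
    [[-1.2, 0, 1.4], [0, 0, 0]],
    [[0, 3, 0], [0, 0, 0]],
    [[0, 2, 0], [0, 0, 0]],
    [[0, 2, 0], [0, 0, 0]],
    [[0, 1.5, 0], [0, 0, 0]],
    [[0, 1.5, 0], [0, 0, 0]],
    [[0, 1.5, 0], [0, 0, 0]],
    [[0, 0, 0], [0, 0, 0]]
  ]
}}

```text
time_s: 8.75
tool_pos: [0.5909, 0.2273, 0.0778]
tool_rot: [-90.0, 0.0, -0.2]
force: [-0.4, 0.6, -1.7]
grip_width: 0.0217
```

```bash
python3 look.py v6
```

```text
[0.59093173 0.22729143 0.07781024] [-8.99917889e+01  3.98744812e-03 -1.54133338e-01] 0.02166539626687366 [-0.40898939  0.59013106 -1.66445824] 8.75
bush [np.float64(321.04553061033914), np.float64(230.09828433004083)] collar edge [[np.float64(320.88529533001787), np.float64(226.9604086317206)], [np.float64(320.8804873980604), np.float64(224.02067960865384)]] b edge far [np.float64(321.0150103342934), np.float64(209.53464515279904)]
scene foot [380.40126302 182.8179669 ] bush [380.49883529 181.4593738 ]
```

View pics/v6.png

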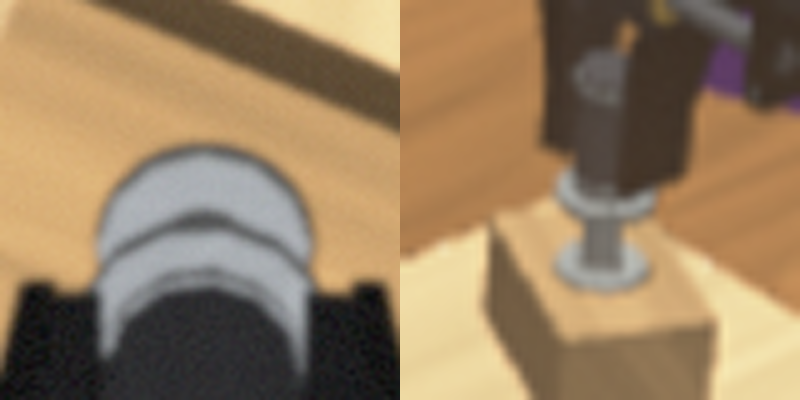

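{"fn": "carry_out", "kwargs": {
  "targets": [
    [[0, 2, 0], [0, 0, 0]],
    [[0, 2, 0], [0, 0, 0]],
    [[0, 3, 0], [0, 0, 0]],
    [[0, 3, 0], [0, 0, 0]],
    [[0, 3, 0], [0, 0, 0]],
    [[0, 0, 0], [0, 0, 0]]
  ]
}}

```text
time_s: 9.45
tool_pos: [0.5908, 0.2272, 0.0644]
tool_rot: [-90.0, 0.0, -0.1]
force: [0.5, 0.7, -2.2]
grip_width: 0.0218
```

```bash
python3 look.py v7
```

```text
[0.5907852  0.2271936  0.06442603] [-8.99988813e+01  2.80567578e-02 -1.49698921e-01] 0.021826906859210474 [ 0.45861084  0.69929512 -2.20022109] 9.45
bush [np.float64(321.37417643118744), np.float64(238.50530717871015)] collar edge [[np.float64(320.88936661604066), np.float64(226.96120749791206)], [np.float64(320.8848142290735), np.float64(224.02158891234924)]] b edge far [np.float64(321.3505010043679), np.float64(216.76737397662083)]
scene foot [379.85840239 187.48340352] bush [380.49883529 181.4593738 ]
```

View pics/v7.png

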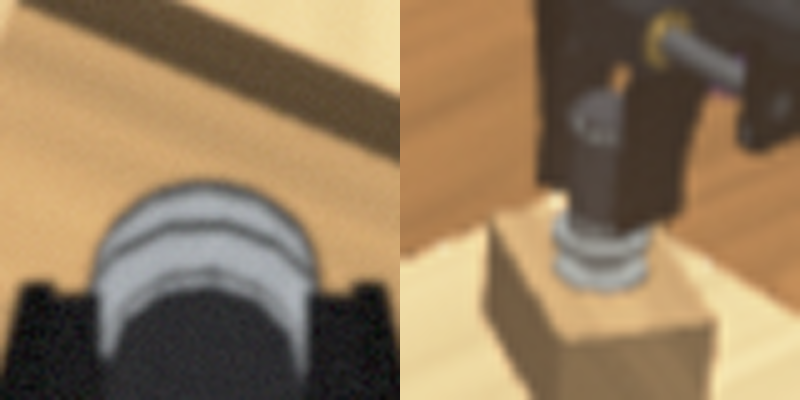

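{"fn": "carry_out", "kwargs": {
  "targets": [
    [[0, 2, 0], [0, 0, 0]],
    [[0, 2, 0], [0, 0, 0]],
    [[0, 1.5, 0], [0, 0, 0]],
    [[0, 1, 0], [0, 0, 0]],
    [[0, 0, 0], [0, 0, 0]]
  ]
}}

```text
time_s: 10.05
tool_pos: [0.5909, 0.2272, 0.0583]
tool_rot: [-90.0, 0.0, -0.2]
force: [0.1, 1.3, -2.2]
grip_width: 0.0218
```

{"fn": "carry_out", "kwargs": {
  "targets": [
    [[0, 0, 0], [0, 0, 0]],
    [[0, 0, 0], [0, 0, 0]],
    [[0, 0, 0], [0, 0, 0]],
    [[0, 0, 0], [0, 0, 0]],
    [[0, 0, 0], [0, 0, 0]]
  ],
  "jaw": 0.6
}}

```text
time_s: 10.55
tool_pos: [0.591, 0.2271, 0.0586]
tool_rot: [-90.0, -0.0, -0.2]
force: [0.0, 0.4, -0.7]
grip_width: 0.0496
```

```bash
python3 look.py v8
```

```text
[0.59099547 0.22706197 0.05857656] [-9.00136420e+01 -3.74797128e-03 -1.61686496e-01] 0.04958417260867282 [ 0.0397395   0.35142799 -0.73412046] 10.55
bush [np.float64(321.0400679682886), np.float64(242.38923702450566)] collar edge [[np.float64(320.88099384693743), np.float64(226.96262063270035)], [np.float64(320.87575961774377), np.float64(224.02325073168114)]] b edge far [np.float64(321.0032630892231), np.float64(220.09138203887832)]
scene foot [379.67462072 189.56454329] bush [380.49883529 181.4593738 ]
```

View pics/v8.png

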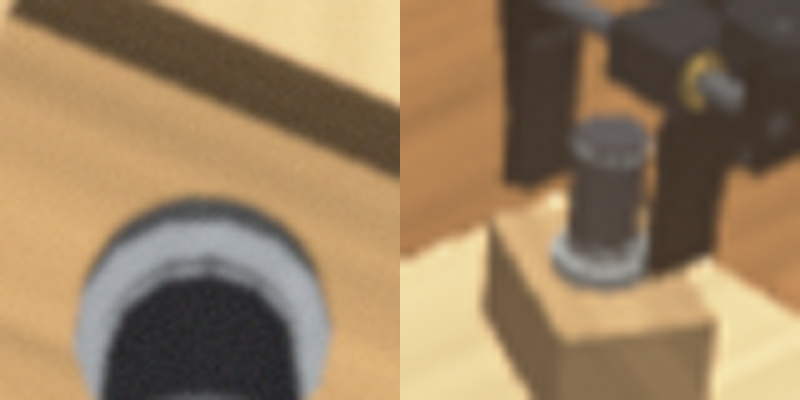

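{"fn": "carry_out", "kwargs": {
  "targets": [
    [[0, -10, 0], [0, 0, 0]],
    [[0, -30, 0], [0, 0, 0]],
    [[0, -35, 0], [0, 0, 0]],
    [[0, -35, 0], [0, 0, 0]]
  ],
  "jaw": 1
}}

```text
time_s: 11.05
tool_pos: [0.5907, 0.2273, 0.1703]
tool_rot: [-90.0, 0.0, -0.1]
force: [0.4, -0.6, 0.1]
grip_width: 0.0764
```

Run:
```python
from h import *
print(env.get_obs()['qpos'])
plan([(.603,.0945,.15,-89.2,12)])
```

```text
[ 14.3053327   25.3460407  -49.31431619  88.35372258  19.59922477
  75.34641448 -37.40771651]
[[1.1, 1.7, -11.1], [0.0, 7.4, -0.0]],[[2.4, 1.7, -10.8], [0.0, 7.4, -0.0]],[[3.9, 1.7, -10.4], [0.0, 7.4, -0.0]],[[5.1, 1.7, -9.9], [0.0, 7.4, -0.0]],[[6.4, 1.7, -9.1], [0.0, 7.4, -0.0]],[[7.5, 1.7, -8.2], [0.0, 7.4, -0.0]],[[8.5, 1.7, -7.2], [0.0, 7.4, -0.0]],[[9.3, 1.6, -6.0], [0.0, 7.4, -0.0]],[[10.1, 1.7, -4.7], [0.0, 7.4, -0.0]],[[10.5, 1.7, -3.5], [0.0, 7.4, -0.0]],[[11.0, 1.7, -2.0], [0.0, 7.4, -0.0]],[[11.1, 1.7, -0.6], [0.0, 7.4, -0.0]],
end [0.60304171 0.09446158 0.15002202] [-9.00040925e+01  3.69249271e-03 -8.89348720e+01] t 11.05
```

Run:
```python
from h import *
plan([(.603,.0945,.15,90.8,12)])
```

```text
[[1.1, 1.7, -11.1], [-0.0, -7.6, -0.0]],[[-0.5, 1.7, -11.1], [-0.0, -7.6, -0.0]],[[-1.8, 1.7, -10.9], [-0.0, -7.6, -0.0]],[[-3.4, 1.7, -10.6], [-0.0, -7.6, -0.0]],[[-4.7, 1.7, -10.1], [-0.0, -7.6, -0.0]],[[-6.0, 1.7, -9.4], [-0.0, -7.6, -0.0]],[[-7.1, 1.7, -8.5], [-0.0, -7.6, -0.0]],[[-8.2, 1.6, -7.4], [-0.0, -7.6, -0.0]],[[-9.2, 1.7, -6.3], [-0.0, -7.6, -0.0]],[[-9.9, 1.7, -5.1], [-0.0, -7.6, -0.0]],[[-10.5, 1.7, -3.7], [-0.0, -7.6, -0.0]],[[-10.9, 1.7, -2.3], [-0.0, -7.6, -0.0]],
end [0.6030234  0.0944535  0.15002202] [-8.99959075e+01 -3.69249271e-03  9.10651280e+01] t 11.05
```

{"fn": "carry_out", "kwargs": {
  "targets": [
    [[1, 1.5, -11], [0, -7.5, 0]],
    [[0, 1.5, -11], [0, -7.5, 0]],
    [[-2, 1.5, -11], [0, -7.5, 0]],
    [[-3.5, 1.5, -10.5], [0, -7.5, 0]],
    [[-5, 1.5, -10], [0, -7.5, 0]],
    [[-6, 1.5, -9.5], [0, -7.5, 0]],
    [[-7, 1.5, -8.5], [0, -7.5, 0]],
    [[-8, 1.5, -7.5], [0, -7.5, 0]],
    [[-9, 1.5, -6.5], [0, -7.5, 0]],
    [[-10, 1.5, -5], [0, -7.5, 0]],
    [[-10.5, 1.5, -3.5], [0, -7.5, 0]],
    [[-11, 1.5, -2.5], [0, -8, 0]]
  ]
}}

```text
time_s: 12.25
tool_pos: [0.6024, 0.0939, 0.1513]
tool_rot: [-90.0, 0.0, 90.7]
force: [0.1, -0.2, 0.2]
grip_width: 0.0868
```

{"fn": "carry_out", "kwargs": {
  "targets": [
    [[0, 0, 0], [0, 0, 0]]
  ]
}}

```text
time_s: 12.35
tool_pos: [0.6027, 0.0921, 0.1506]
tool_rot: [-90.0, 0.0, 90.2]
force: [0.6, -0.0, 0.7]
grip_width: 0.0868
```

Run:
```python
from h import *
o=env.get_obs();im=env.read_camera('wrist');print(o['tool_pos'],o['tool_rot'],o['qpos'],o['time_s'])
print(wproj(o,(.603,.0945,.044)))
save('w9',im);save('s9',env.read_camera('scene'))
```

```text
[0.60271627 0.0920588  0.15063329] [-8.99909573e+01  4.52656088e-02  9.01838691e+01] [ 38.83959753  30.91096158 -66.47795142  92.79622927  29.11495235
  75.75330359  58.10476836] 12.35
[np.float64(323.14244857960585), np.float64(198.5462394169692)]
```

View pics/w9.png

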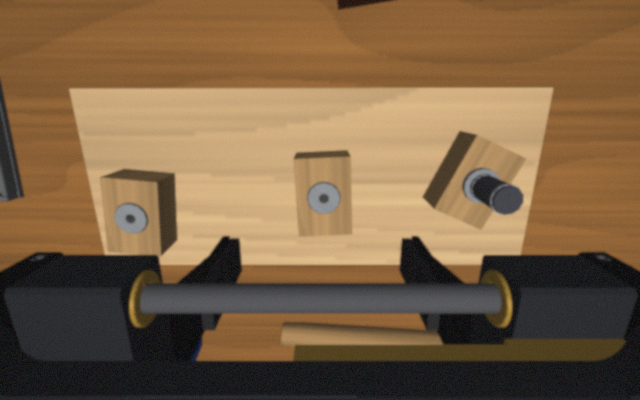

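View pics/s9.png

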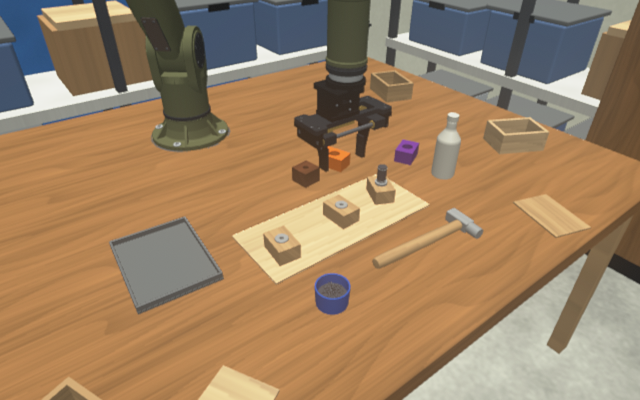

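{"fn": "carry_out", "kwargs": {
  "targets": [
    [[2.5, 10, 0], [0, -1.8, 0]],
    [[0, 30, 0], [0, 0, 0]],
    [[0, 35, 0], [0, 0, 0]],
    [[0, 30, 0], [0, 0, 0]],
    [[0, 15, 0], [0, 0, 0]],
    [[0, 8, 0], [0, 0, 0]],
    [[0, 0, 0], [0, 0, 0]]
  ]
}}

```text
time_s: 13.15
tool_pos: [0.6019, 0.0975, 0.0222]
tool_rot: [-90.0, -0.0, 92.2]
force: [0.5, -0.3, -0.3]
grip_width: 0.0867
```

{"fn": "carry_out", "kwargs": {
  "targets": [
    [[0, 0, 0], [0, 0, 0]],
    [[0, 0, 0], [0, 0, 0]],
    [[0, 0, 0], [0, 0, 0]],
    [[0, 0, 0], [0, 0, 0]],
    [[0, 0, 0], [0, 0, 0]],
    [[0, 0, 0], [0, 0, 0]],
    [[0, 0, 0], [0, 0, 0]]
  ],
  "jaw": 0.3,
  "squeeze": 25
}}

```text
time_s: 13.85
tool_pos: [0.6023, 0.0962, 0.0227]
tool_rot: [-90.0, 0.1, 92.1]
force: [-1.2, -1.2, 1.4]
grip_width: 0.0478
```

Run:
```python
from h import *
o=env.get_obs();im=env.read_camera('wrist');print(o['tool_pos'],o['tool_rot'],o['qpos'],o['grip_width'],o['force'],o['time_s'])
save('w10',im);save('s10',env.read_camera('scene'))
```

```text
[0.60228185 0.09618203 0.02271431] [-8.99981940e+01  6.51125086e-02  9.21209551e+01] [ 34.31741379  38.2851475  -60.37843647  99.21360227  36.6369526
  64.70048865  54.71212799] 0.04780620301862001 [-1.22805194 -1.22694346  1.39410406] 13.85
```

View pics/w10.png

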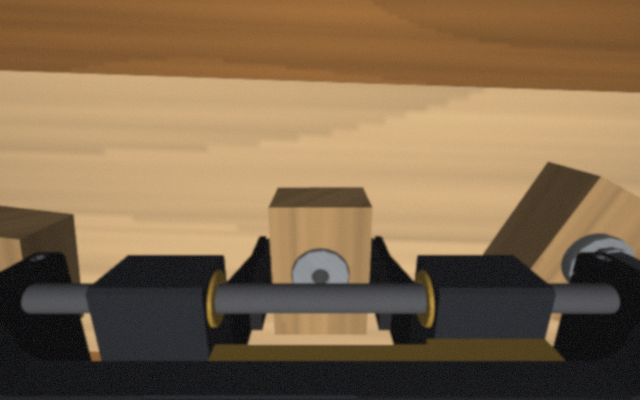

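{"fn": "carry_out", "kwargs": {
  "targets": [
    [[0, -5, 0], [0, 0, 0]],
    [[0, -15, 0], [0, 0, 0]],
    [[0, -25, 0], [0, 0, 0]],
    [[0, -25, 0], [0, 0, 0]],
    [[0, -10, 0], [0, 0, 0]]
  ]
}}

```text
time_s: 14.45
tool_pos: [0.6035, 0.0982, 0.1058]
tool_rot: [-90.2, -0.1, 92.2]
force: [0.0, 0.5, -1.9]
grip_width: 0.048
```

Run:
```python
from h import *
o=env.get_obs();print(o['tool_pos'],o['qpos'],o['grip_width'],o['force'])
plan([(.4610,-.270,.10,85.6,12)])
```

```text
[0.60347029 0.09816636 0.1057752 ] [ 37.26566721  33.4116616  -64.88606869  95.47732041  31.73605981
  71.56816966  57.83978135] 0.048046319479158085 [ 0.00776368  0.53384021 -1.87121616]
[[-30.2, 0.4, 13.0], [0.0, 0.5, 0.0]],[[-30.3, 0.4, 12.8], [0.0, 0.5, 0.0]],[[-30.5, 0.4, 12.5], [0.0, 0.5, 0.0]],[[-30.5, 0.4, 12.2], [0.0, 0.5, 0.0]],[[-30.6, 0.4, 12.0], [0.0, 0.5, 0.0]],[[-30.8, 0.4, 11.7], [0.0, 0.5, 0.0]],[[-30.8, 0.4, 11.5], [0.0, 0.5, 0.0]],[[-31.0, 0.4, 11.1], [0.0, 0.5, 0.0]],[[-31.0, 0.4, 10.9], [0.0, 0.5, 0.0]],[[-31.2, 0.4, 10.6], [0.0, 0.5, 0.0]],[[-31.2, 0.3, 10.4], [0.0, 0.5, 0.0]],[[-31.3, 0.4, 10.1], [0.0, 0.5, 0.0]],
end [ 0.46098071 -0.27000069  0.10004164] [-9.02288933e+01 -8.56675253e-02  8.61835033e+01] t 14.45
```

{"fn": "carry_out", "kwargs": {
  "targets": [
    [[-30, 0, 13], [0, 0.5, 0]],
    [[-30, 0, 13], [0, 0.5, 0]],
    [[-30, 0, 12.5], [0, 0.5, 0]],
    [[-30.5, 0, 12], [0, 0.5, 0]],
    [[-30.5, 0, 12], [0, 0.5, 0]],
    [[-31, 0, 12], [0, 0.5, 0]]
  ]
}}

```text
time_s: 15.05
tool_pos: [0.5297, -0.0871, 0.1025]
tool_rot: [-90.0, 0.0, 89.2]
force: [0.7, 0.1, -1.6]
grip_width: 0.0476
```

Run:
```python
from h import *
o=env.get_obs();print(o['tool_pos'],o['qpos'],o['grip_width'],o['force'])
plan([(.4610,-.270,.10,85.6,6)])
```

```text
[ 0.52969048 -0.0871157   0.10246663] [ 65.50265432  25.2789021  -70.43022442 105.81877312  25.83613737
  67.41873745  75.5820758 ] 0.047639637910230674 [ 0.71717531  0.06220374 -1.59482708]
[[-30.6, 0.4, 11.0], [-0.0, 0.6, -0.0]],[[-30.8, 0.4, 10.7], [-0.0, 0.6, -0.0]],[[-30.9, 0.4, 10.3], [-0.0, 0.6, -0.0]],[[-31.0, 0.5, 10.1], [-0.0, 0.6, -0.0]],[[-31.0, 0.4, 9.7], [-0.0, 0.6, -0.0]],[[-31.2, 0.4, 9.3], [-0.0, 0.6, -0.0]],
end [ 0.46103568 -0.26998986  0.09998218] [-8.99933916e+01  2.83654333e-03  8.55535130e+01] t 15.05
```

{"fn": "carry_out", "kwargs": {
  "targets": [
    [[-31, 0, 11], [0, 0.5, 0]],
    [[-31, 0, 10.5], [0, 0.5, 0]],
    [[-31, 0, 10.5], [0, 0.5, 0]]
  ]
}}

```text
time_s: 15.35
tool_pos: [0.4955, -0.1795, 0.1026]
tool_rot: [-90.0, 0.0, 87.6]
force: [0.4, 0.2, -1.0]
grip_width: 0.0479
```

Run:
```python
from h import *
o=env.get_obs();print(o['tool_pos'],o['qpos'],o['grip_width'],o['force'])
plan([(.4610,-.270,.10,85.6,3)])
```

```text
[ 0.49554506 -0.17946495  0.10255567] [ 77.57145155  23.90790112 -71.2728507  107.11521804  24.6904938
  66.83795815  85.30744098] 0.04791937597356838 [ 0.36247508  0.20609936 -1.04585564]
[[-30.6, 0.9, 10.3], [-0.0, 0.7, -0.0]],[[-30.8, 0.8, 9.9], [-0.0, 0.7, -0.0]],[[-30.8, 0.9, 9.5], [-0.0, 0.7, -0.0]],
end [ 0.46096528 -0.26995423  0.0999802 ] [-8.99977021e+01  1.44509314e-02  8.55406733e+01] t 15.35
```

{"fn": "carry_out", "kwargs": {
  "targets": [
    [[-31, 1, 10], [0, 0.7, 0]],
    [[-31, 1, 10], [0, 0.7, 0]],
    [[-30, 1, 9], [0, 0.7, 0]],
    [[0, 0, 0], [0, 0, 0]],
    [[0, 0, 0], [0, 0, 0]]
  ]
}}

```text
time_s: 15.85
tool_pos: [0.462, -0.2691, 0.0994]
tool_rot: [-90.0, -0.0, 85.4]
force: [-0.3, 0.8, -2.1]
grip_width: 0.0476
```

Run:
```python
from h import *
o=env.get_obs();print(o['tool_pos'],o['tool_rot'],o['qpos'],o['grip_width'],o['force'])
im=env.read_camera('wrist');save('w11',im)
im=env.read_camera('scene');save('s11',im)
```

```text
[ 0.46203632 -0.26911679  0.09940119] [-8.99927987e+01 -4.02672065e-02  8.54421104e+01] [ 86.15231712  24.82293389 -69.80153564 106.26323544  25.33154369
  66.8476629   93.10925659] 0.04763723134964884 [-0.28830002  0.77881456 -2.10669312]
```

View pics/w11.png

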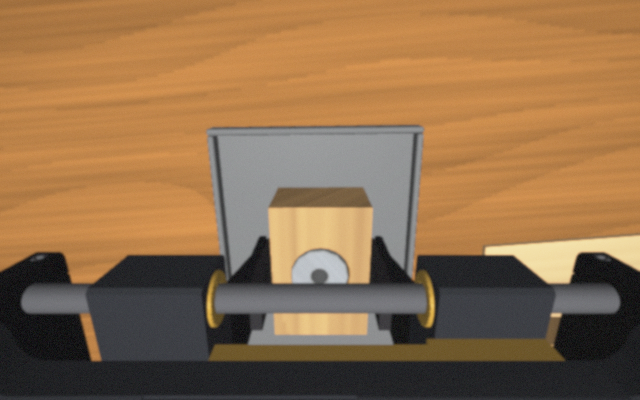

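View pics/s11.png

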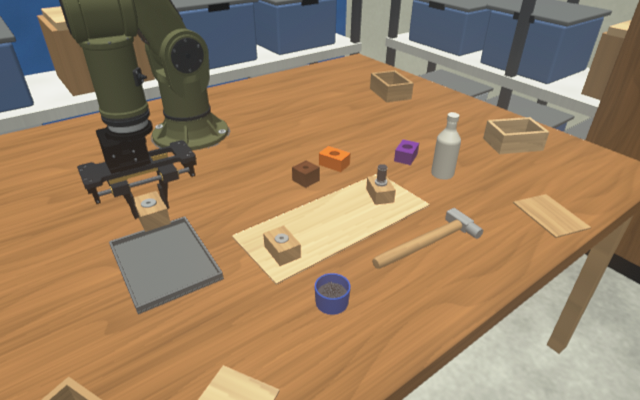

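{"fn": "carry_out", "kwargs": {
  "targets": [
    [[0, 20, 0], [0, 0, 0]],
    [[0, 25, 0], [0, 0, 0]],
    [[0, 18, 0], [0, 0, 0]],
    [[0, 8, 0], [0, 0, 0]],
    [[0, 4, 0], [0, 0, 0]],
    [[0, 2, 0], [0, 0, 0]],
    [[0, 0, 0], [0, 0, 0]]
  ]
}}

```text
time_s: 16.65
tool_pos: [0.463, -0.2689, 0.0231]
tool_rot: [-90.0, 0.0, 85.6]
force: [-0.4, 0.3, -1.8]
grip_width: 0.0475
```

{"fn": "carry_out", "kwargs": {
  "targets": [
    [[0, 0, 0], [0, 0, 0]]
  ]
}}

```text
time_s: 16.75
tool_pos: [0.463, -0.2691, 0.0232]
tool_rot: [-90.1, 0.0, 85.5]
force: [0.5, 0.2, -1.9]
grip_width: 0.0482
```

{"fn": "carry_out", "kwargs": {
  "targets": [
    [[0, 1, 0], [0, 0, 0]],
    [[0, 0, 0], [0, 0, 0]]
  ]
}}

```text
time_s: 16.95
tool_pos: [0.4625, -0.2691, 0.0218]
tool_rot: [-90.0, 0.0, 85.5]
force: [-0.3, -0.4, -2.0]
grip_width: 0.048
```

{"fn": "carry_out", "kwargs": {
  "targets": [
    [[0, 0, 0], [0, 0, 0]],
    [[0, 0, 0], [0, 0, 0]],
    [[0, 0, 0], [0, 0, 0]],
    [[0, 0, 0], [0, 0, 0]],
    [[0, -10, 0], [0, 0, 0]],
    [[0, -30, 0], [0, 0, 0]],
    [[0, -40, 0], [0, 0, 0]],
    [[0, -40, 0], [0, 0, 0]]
  ],
  "jaw": 1
}}

```text
time_s: 17.75
tool_pos: [0.4623, -0.2683, 0.1433]
tool_rot: [-90.0, -0.0, 85.6]
force: [0.5, -0.9, 0.4]
grip_width: 0.0867
```

Run:
```python
from h import *
o=env.get_obs();print(o['tool_pos'],o['grip_width'],o['force'])
im=env.read_camera('wrist');save('w12',im)
plan([(.622,-.0745,.15,87,9)])
```

```text
[ 0.46233403 -0.26831657  0.14327658] 0.08666952750049929 [ 0.53284644 -0.85874716  0.3784643 ]
[[22.9, -0.0, -15.6], [0.0, -0.2, -0.0]],[[22.9, -0.0, -15.6], [0.0, -0.2, -0.0]],[[22.8, -0.1, -15.8], [0.0, -0.2, -0.0]],[[22.8, 0.0, -15.8], [0.0, -0.2, -0.0]],[[22.7, -0.0, -15.9], [0.0, -0.2, -0.0]],[[22.6, -0.0, -16.0], [0.0, -0.2, -0.0]],[[22.6, -0.0, -16.1], [0.0, -0.2, -0.0]],[[22.5, -0.1, -16.1], [0.0, -0.2, -0.0]],[[22.5, 0.0, -16.2], [0.0, -0.2, -0.0]],
end [ 0.62199461 -0.07449894  0.15001983] [-90.43495204   0.27903376  87.42189775] t 17.8
```

View pics/w12.png

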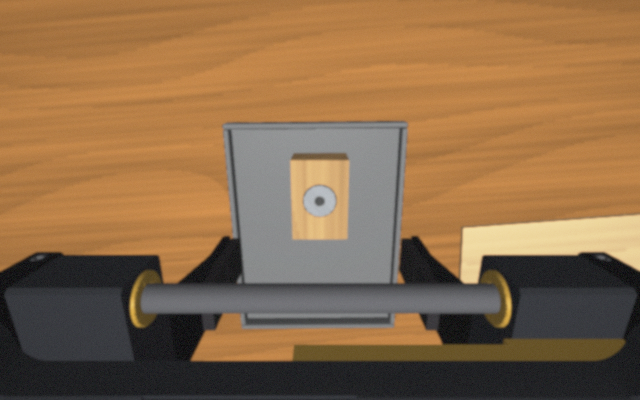

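{"fn": "carry_out", "kwargs": {
  "targets": [
    [[23, 0, -15.5], [0, 0, 0]],
    [[23, 0, -15.5], [0, 0, 0]],
    [[23, 0, -16], [0, 0, 0]],
    [[23, 0, -16], [0, 0, 0]],
    [[22.5, 0, -16], [0, 0, 0]],
    [[22.5, 0, -16], [0, 0, 0]],
    [[22.5, 0, -16], [0, 0, 0]],
    [[22.5, 0, -16], [0, 0, 0]],
    [[22, 0, -16], [0, 0, 0]],
    [[0, 0, 0], [0, 0, 0]],
    [[0, 0, 0], [0, 0, 0]]
  ]
}}

```text
time_s: 18.9
tool_pos: [0.6209, -0.0758, 0.1418]
tool_rot: [-90.0, 0.0, 85.6]
force: [-1.3, -1.2, -0.3]
grip_width: 0.0872
```

Run:
```python
from h import *
o=env.get_obs();im=env.read_camera('wrist');print(o['tool_pos'],o['tool_rot'],o['qpos'],o['time_s'])
print(wproj(o,(.622,-.0745,.044)))
save('w13',im);plan([(.622,-.0745,.022,86.2,4)])
```

```text
[ 0.62090717 -0.07582806  0.14181003] [-8.99967607e+01  3.19445222e-03  8.56438273e+01] [ 51.98290781  32.68781051 -64.4382713   91.06265243  30.19995075
  75.60972964  69.00382989] 18.9
[np.float64(321.960310011129), np.float64(202.45689542265524)]
[[0.7, 29.9, -0.3], [-0.0, -0.2, -0.0]],[[0.7, 29.9, -0.3], [-0.0, -0.2, -0.0]],[[0.7, 29.9, -0.3], [-0.0, -0.2, -0.0]],[[0.8, 29.9, -0.3], [-0.0, -0.2, -0.0]],
end [ 0.62196128 -0.07445837  0.02202153] [-8.99810793e+01  4.67706820e-02  8.63375569e+01] t 18.95
```

View pics/w13.png

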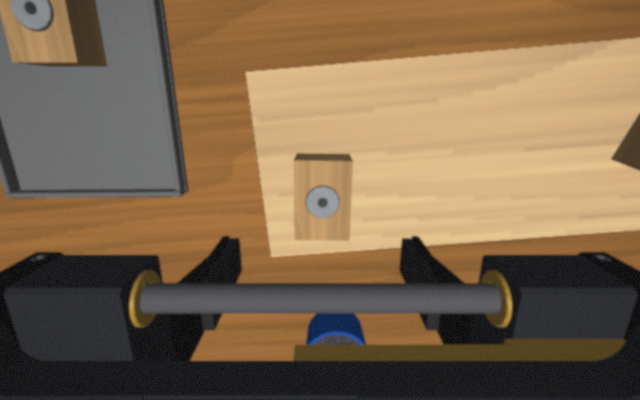

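Bush seen at (322,202), as predicted, and the block is aligned; the cup lies well away. Descending.

{"fn": "carry_out", "kwargs": {
  "targets": [
    [[1.5, 15, -1], [0, 0, 0]],
    [[0, 30, 0], [0, 0, 0]],
    [[0, 35, 0], [0, 0, 0]],
    [[0, 22, 0], [0, 0, 0]],
    [[0, 12, 0], [0, 0, 0]],
    [[0, 6, 0], [0, 0, 0]],
    [[0, 0, 0], [0, 0, 0]]
  ]
}}

```text
time_s: 19.65
tool_pos: [0.6217, -0.0756, 0.0211]
tool_rot: [-90.0, -0.0, 85.5]
force: [0.4, 0.2, 0.7]
grip_width: 0.0873
```

{"fn": "carry_out", "kwargs": {
  "targets": [
    [[0, 0, 0], [0, 0, 0]],
    [[0, 0, 0], [0, 0, 0]],
    [[0, 0, 0], [0, 0, 0]],
    [[0, 0, 0], [0, 0, 0]],
    [[0, 0, 0], [0, 0, 0]],
    [[0, 0, 0], [0, 0, 0]],
    [[0, 0, 0], [0, 0, 0]],
    [[0, 0, 0], [0, 0, 0]]
  ],
  "jaw": 0.3
}}

```text
time_s: 20.45
tool_pos: [0.622, -0.0749, 0.0217]
tool_rot: [-90.0, -0.0, 85.6]
force: [0.3, -0.1, 1.7]
grip_width: 0.0477
```

{"fn": "carry_out", "kwargs": {
  "targets": [
    [[0, -5, 0], [0, 0, 0]],
    [[0, -15, 0], [0, 0, 0]],
    [[0, -25, 0], [0, 0, 0]],
    [[0, -25, 0], [0, 0, 0]],
    [[0, -10, 0], [0, 0, 0]],
    [[0, 0, 0], [0, 0, 0]]
  ]
}}

```text
time_s: 21.05
tool_pos: [0.6231, -0.0752, 0.1035]
tool_rot: [-90.2, 0.0, 85.5]
force: [0.7, 0.8, -2.4]
grip_width: 0.0479
```

Run:
```python
from h import *
o=env.get_obs();im=env.read_camera('wrist');print(o['tool_pos'],o['tool_rot'],o['grip_width'],o['time_s'])
save('w14',im);plan([(.552,-.2765,.10,85.6,7)])
```

```text
[ 0.62310228 -0.07516276  0.10352181] [-9.01848039e+01  3.64989169e-02  8.55338524e+01] 0.04793769210198294 21.05
[[-29.4, 0.3, 7.7], [0.0, -0.0, -0.0]],[[-29.4, 0.3, 7.8], [0.0, -0.0, -0.0]],[[-29.5, 0.3, 7.7], [0.0, -0.0, -0.0]],[[-29.4, 0.3, 7.8], [0.0, -0.0, -0.0]],[[-29.4, 0.3, 7.7], [0.0, -0.0, -0.0]],[[-29.4, 0.2, 7.8], [0.0, -0.0, -0.0]],[[-29.4, 0.3, 7.7], [0.0, -0.0, -0.0]],
end [ 0.55204698 -0.27645711  0.10003905] [-9.00480776e+01  4.02207768e-02  8.55293317e+01] t 21.1
```

View pics/w14.png

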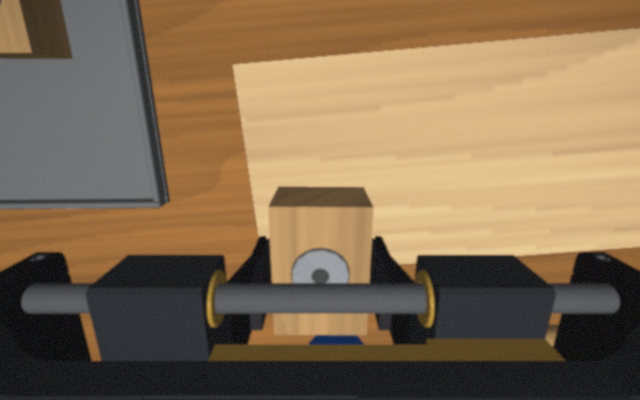

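{"fn": "carry_out", "kwargs": {
  "targets": [
    [[-29.5, 0.5, 7.7], [0, 0, 0]],
    [[-29.5, 0.5, 7.7], [0, 0, 0]],
    [[-29.5, 0.5, 7.7], [0, 0, 0]],
    [[-29.5, 0.5, 7.7], [0, 0, 0]],
    [[-29.5, 0.5, 7.7], [0, 0, 0]],
    [[-29.5, 0.5, 7.7], [0, 0, 0]],
    [[-29, 0.5, 7.7], [0, 0, 0]],
    [[0, 0, 0], [0, 0, 0]],
    [[0, 0, 0], [0, 0, 0]]
  ]
}}

```text
time_s: 22.0
tool_pos: [0.5509, -0.277, 0.0964]
tool_rot: [-89.9, -0.1, 85.4]
force: [1.4, 0.8, -2.6]
grip_width: 0.0479
```

Run:
```python
from h import *
o=env.get_obs();im=env.read_camera('wrist');print(o['tool_pos'],o['tool_rot'],o['qpos'],o['grip_width'],o['time_s'])
save('w15',im)
```

```text
[ 0.55086679 -0.27703451  0.09640422] [-8.98680716e+01 -7.79875897e-02  8.54088262e+01] [ 71.37867527  34.02914528 -62.80115166  94.86399442  31.66893063
  71.1540556   87.2396866 ] 0.04792040267987721 22.0
```

View pics/w15.png

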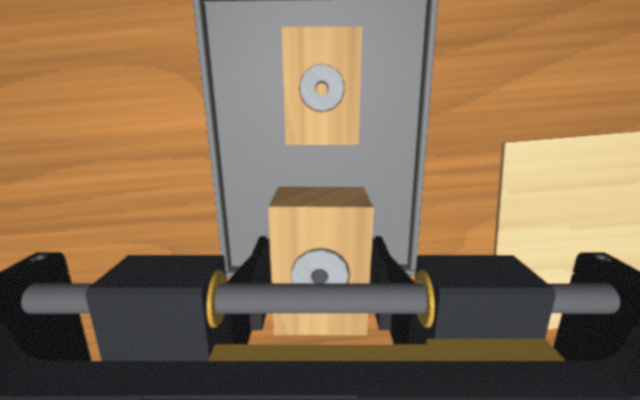

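Both bushes lie on the tray's centre line, with clearance to the tray walls. Lowering the second block.

{"fn": "carry_out", "kwargs": {
  "targets": [
    [[0, 20, 0], [0, 0, 0]],
    [[0, 25, 0], [0, 0, 0]],
    [[0, 15, 0], [0, 0, 0]],
    [[0, 8, 0], [0, 0, 0]],
    [[0, 4, 0], [0, 0, 0]],
    [[0, 2, 0], [0, 0, 0]],
    [[0, 0, 0], [0, 0, 0]],
    [[0, 0, 0], [0, 0, 0]]
  ]
}}

```text
time_s: 22.85
tool_pos: [0.5528, -0.2765, 0.0249]
tool_rot: [-90.1, 0.0, 85.5]
force: [0.7, -0.5, -2.0]
grip_width: 0.0479
```

{"fn": "carry_out", "kwargs": {
  "targets": [
    [[0, 1.5, 0], [0, 0, 0]],
    [[0, 1.5, 0], [0, 0, 0]],
    [[0, 0.5, 0], [0, 0, 0]],
    [[0, 0, 0], [0, 0, 0]]
  ]
}}

```text
time_s: 23.25
tool_pos: [0.5522, -0.2765, 0.0207]
tool_rot: [-90.0, 0.0, 85.5]
force: [-1.1, -0.3, 0.0]
grip_width: 0.0478
```

{"fn": "carry_out", "kwargs": {
  "targets": [
    [[0, 0, 0], [0, 0, 0]],
    [[0, 0, 0], [0, 0, 0]],
    [[0, 0, 0], [0, 0, 0]],
    [[0, 0, 0], [0, 0, 0]],
    [[0, -10, 0], [0, 0, 0]],
    [[0, -30, 0], [0, 0, 0]],
    [[0, -40, 0], [0, 0, 0]],
    [[0, -50, 0], [0, 0, 0]],
    [[0, -30, 0], [0, 0, 0]],
    [[0, 0, 0], [0, 0, 0]]
  ],
  "jaw": 1
}}

```text
time_s: 24.25
tool_pos: [0.5553, -0.2765, 0.1866]
tool_rot: [-90.5, 0.2, 85.6]
force: [1.4, 0.4, -0.5]
grip_width: 0.0874
```

Run:
```python
from h import *
np.set_printoptions(precision=4,suppress=True)
o=env.get_obs();print(o['tool_pos'],o['grip_width'],o['time_s'],o['force'])
save('w16',env.read_camera('wrist'));s=env.read_camera('scene');save('s16',s)
save('s16g',np.hstack([cv2.resize(s[150:210,350:410],(400,400),interpolation=cv2.INTER_CUBIC),cv2.resize(s[210:310,100:200],(400,400),interpolation=cv2.INTER_CUBIC)]))
```

```text
[ 0.5553 -0.2765  0.1866] 0.08743391384645767 24.25 [ 1.3682  0.3846 -0.5475]
```

View pics/w16.png

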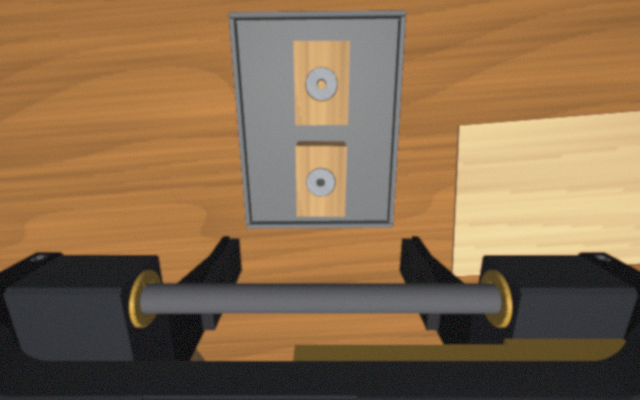

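View pics/s16.png

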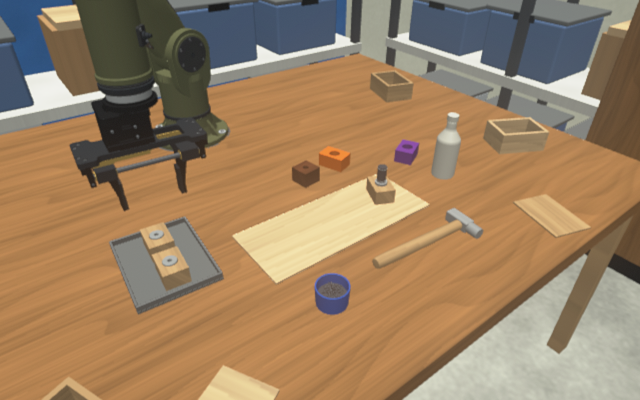

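View pics/s16g.png

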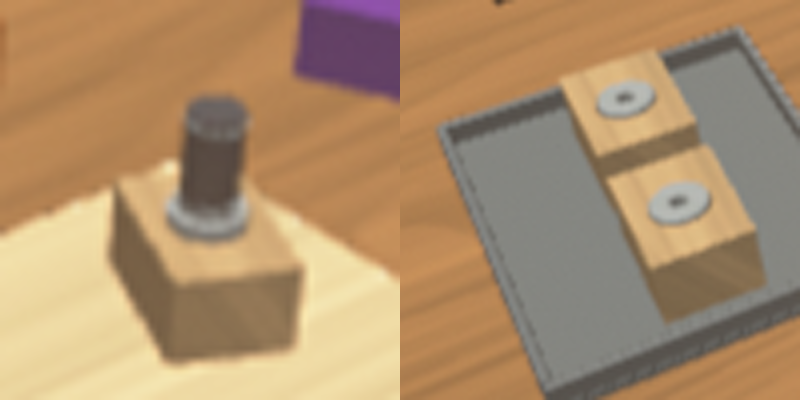

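Run:
```python
from h import *
a=proj('scene',(.591,.2275,.049));b=proj('scene',(.591,.2275,.089));print(a,b,'obs collar',(207/6.667+350,212/6.667+150),'top',(217/6.667+350,107/6.667+150))
print(env.get_obs()['joint_velocities'].round(2));print(env.sign_off())
```

```text
[380.79470596 179.72875676] [382.25947287 165.2031542 ] obs collar (381.0484475776211, 181.79841007949602) top (382.5483725813709, 166.049197540123)
[-0.3   1.5   1.49  2.16  0.2  -0.15 -0.13]
the job is handed in; nothing more can be done
None
```

I took the gauge out of its stand and tried it in the left block on the board, the one at about (0.591, 0.227). The pin went in all the way, and the wrist force stayed at about 2 N. I left the gauge standing there with its collar on the bush, and did not move that block with the gripper. I chose that block first because its bore looked wider in the pictures, so I didn't try the other two bushes.

The middle and right blocks are set upright and flat on the tray's centre line, about 45 mm either side of its middle. The job was handed in at about 24 s of the 72 s allowed, with the arm clear of everything.

**Last checks:**
- **Gauge:** in the scene picture its lean matched an upright gauge, about 1.5 px sideways both seen and predicted.
- **Tray:** the wrist and scene pictures show both blocks flat inside it.
- **Bystanders:** the glue bottle, cup and hammer look unmoved in the scene picture. I checked this by eye only.

**Disagreements:**
- **Scene camera:** its rows were 1–2 px (a few mm) off my predictions throughout, so I relied on the wrist camera.
- **Top camera:** I didn't take a final picture with it.
- **Arm:** it was still settling slightly when I handed in, at up to about 2 degrees/s.

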